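# Stow the pipe legs in the rack

## Task

Put the standing pipe legs away: lift the wooden keeper bar off the rack and set it aside, move the pipe clamp that is lying in the rack into the grey tray, then lay every pipe leg on its side in its own pair of notches, centred so that its pipe rests on both boards (foot plate at either end). Finally put the keeper bar back in its brackets across the rack, grip block up, and leave the other things on the bench where they are.

Things in the scene. Friction and masses are not known exactly. Their poses are not given: they have to be found in the camera images.
- rack: plywood pipe rack, fixed; base board 90 (x) x 340 (y) x 12 mm. Origin: centre of its footprint, on the table. Two notched boards, 14 mm thick, stand along y at x = -33 and +33 mm (52 mm clear between them), each with four 90-degree V notches 68 mm apart; the tops of the V cheeks are at z = 63 mm. A bracket for the keeper bar stands at each end.
- bar: wooden keeper bar, loose, 24 (x) x 356 (y) x 24 mm, with a grip block 24 x 70 x 28 mm on top of its middle (total height 52 mm); 0.2 kg. Origin: centre of its underside. At the start it sits in the brackets across the rack, along rack y, its underside at rack z = 73 mm.
- tray: shallow grey plastic tray, fixed, 140 (x) x 225 (y) x 11 mm outside, rim and floor 4 mm thick. Origin: centre of its underside; long side along its y.
- clampA: short pipe clamp (just one of clampA, clampB is present), 0.45 kg: iron pipe 27 mm thick, 152 mm long, along x; rust-red castings 28 (x) x 44 x 67 mm centred at x = -62 and +62 mm, from z = -45 to +22 mm; T handle 56 mm wide at x = -102 mm. Origin: middle of the pipe, on its axis. Stands on its castings, axis 45 mm up. Starts in a pair of notches, along rack x, under the bar.
- clampB: short pipe clamp (just one of clampA, clampB is present), 0.45 kg: iron pipe 27 mm thick, 152 mm long, along x; rust-red castings 28 (x) x 44 x 67 mm centred at x = -62 and +62 mm, from z = -45 to +22 mm; T handle 56 mm wide at x = -102 mm. Origin: middle of the pipe, on its axis. Stands on its castings, axis 45 mm up. Starts in a pair of notches, along rack x, under the bar.
- rack_notch0 (a point): middle of notch pair 0 (rack y = -102 mm): the point on the axis of a 27 mm pipe that lies well in these notches, 55 mm above the table, midway between the two boards. The V bottoms lie 19 mm lower. Such a pipe runs along rack x.
- rack_notch1 (a point): middle of notch pair 1 (rack y = -34 mm): the point on the axis of a 27 mm pipe that lies well in these notches, 55 mm above the table, midway between the two boards. The V bottoms lie 19 mm lower. Such a pipe runs along rack x.
- rack_notch2 (a point): middle of notch pair 2 (rack y = 34 mm): the point on the axis of a 27 mm pipe that lies well in these notches, 55 mm above the table, midway between the two boards. The V bottoms lie 19 mm lower. Such a pipe runs along rack x.
- rack_notch3 (a point): middle of notch pair 3 (rack y = 102 mm): the point on the axis of a 27 mm pipe that lies well in these notches, 55 mm above the table, midway between the two boards. The V bottoms lie 19 mm lower. Such a pipe runs along rack x.
- rack_seat (a point): where the centre of the keeper bar's underside belongs, 73 mm above the table, over the rack's middle. The brackets stand at 158 mm to either side along rack y (18 mm wide in y); each has a flat seat at this height between two prongs that are 36 mm apart in x and rise 22 mm above the seat. A leg in the notches leaves 4 mm under the bar.
- leg0: iron pipe leg (three or four of leg0 to leg3 are present, all alike), 0.26 kg: a pipe 27 mm in diameter welded on a square foot plate 48 x 48 x 6 mm, 196 mm tall overall, at first standing on its plate on the table. Origin: centre of the plate's underside; z runs up the pipe. Once toppled, it lies on the plate's edge and the pipe's end, mid axis 19 mm up, and does not roll away.
- leg0_mid (a point): middle of the pipe of leg0, on its axis, 101 mm from the plate's underside and 95 mm from the pipe's free end.
- leg1: iron pipe leg (three or four of leg0 to leg3 are present, all alike), 0.26 kg: a pipe 27 mm in diameter welded on a square foot plate 48 x 48 x 6 mm, 196 mm tall overall, at first standing on its plate on the table. Origin: centre of the plate's underside; z runs up the pipe. Once toppled, it lies on the plate's edge and the pipe's end, mid axis 19 mm up, and does not roll away.
- leg1_mid (a point): middle of the pipe of leg1, on its axis, 101 mm from the plate's underside and 95 mm from the pipe's free end.
- leg2: iron pipe leg (three or four of leg0 to leg3 are present, all alike), 0.26 kg: a pipe 27 mm in diameter welded on a square foot plate 48 x 48 x 6 mm, 196 mm tall overall, at first standing on its plate on the table. Origin: centre of the plate's underside; z runs up the pipe. Once toppled, it lies on the plate's edge and the pipe's end, mid axis 19 mm up, and does not roll away.
- leg2_mid (a point): middle of the pipe of leg2, on its axis, 101 mm from the plate's underside and 95 mm from the pipe's free end.
- leg3: iron pipe leg (three or four of leg0 to leg3 are present, all alike), 0.26 kg: a pipe 27 mm in diameter welded on a square foot plate 48 x 48 x 6 mm, 196 mm tall overall, at first standing on its plate on the table. Origin: centre of the plate's underside; z runs up the pipe. Once toppled, it lies on the plate's edge and the pipe's end, mid axis 19 mm up, and does not roll away.
- leg3_mid (a point): middle of the pipe of leg3, on its axis, 101 mm from the plate's underside and 95 mm from the pipe's free end.
- tin: a closed tin, 68 mm across and 100 mm tall, standing beside the legs; bystander, to be left alone. Origin: centre of its underside.
- jar: a closed jar, 64 mm across and 90 mm tall; bystander, to be left alone. Origin: centre of its underside.
- tape: a tape measure, 70 x 40 x 65 mm; bystander, to be left alone. Origin: centre of its underside.
Not all that is in view belongs to the job. What is shaped like the leg3 but purple is not meant. What is shaped like the leg2 but turquoise is not meant.

How it is judged:
On the way, in this order (a step that is already met when the one before it is completed fails the run):
1. the keeper bar is off the rack, at least 10 cm to the side of its place (horizontal distance between bar and rack above 0.1 m), for 0.2 s.
2. the clamp lies in the tray (x of clampA in the frame of tray between -0.05 and 0.05 m and y of clampA in the frame of tray between -0.05 and 0.05 m and z of clampA in the frame of tray between 0.015 and 0.07 m and linear speed of each of clampA, clampB below 0.03 m/s and x of clampB in the frame of tray between -0.05 and 0.05 m and y of clampB in the frame of tray between -0.05 and 0.05 m and z of clampB in the frame of tray between 0.015 and 0.07 m), for 0.2 s.
3. every leg lies in a pair of notches (x of leg0_mid in the frame of rack between -0.03 and 0.03 m and y of leg0_mid in the frame of rack between -0.115 and 0.115 m and z of leg0_mid in the frame of rack between 0.049 and 0.061 m and angle between the z axis of each of leg0, leg1, leg2, leg3 and the x axis of rack, either way round below 0.12 rad and linear speed of each of leg0, leg1, leg2, leg3 below 0.03 m/s and x of leg1_mid in the frame of rack between -0.03 and 0.03 m and y of leg1_mid in the frame of rack between -0.115 and 0.115 m and z of leg1_mid in the frame of rack between 0.049 and 0.061 m and x of leg2_mid in the frame of rack between -0.03 and 0.03 m and y of leg2_mid in the frame of rack between -0.115 and 0.115 m and z of leg2_mid in the frame of rack between 0.049 and 0.061 m and x of leg3_mid in the frame of rack between -0.03 and 0.03 m and y of leg3_mid in the frame of rack between -0.115 and 0.115 m and z of leg3_mid in the frame of rack between 0.049 and 0.061 m), for 0.2 s.
At the end, for the whole second after the job is handed in: Every leg lies in a pair of notches (pipe middle within 30 mm of the rack's middle along the pipe, axis height 55 +-6 mm, within 0.12 rad of rack x), the clamp lies in the tray, and the keeper bar sits in both brackets with its block up (within 12 mm across, 18 mm along, 0.08 rad), all at rest (all of step 2 and all of step 3 and x of bar in the frame of rack between -0.012 and 0.012 m and y of bar in the frame of rack between -0.018 and 0.018 m and z of bar in the frame of rack between 0.067 and 0.079 m and angle between the y axis of bar and the y axis of rack, either way round below 0.08 rad and angle between bar's own z axis and vertical below 0.1 rad and linear speed of bar below 0.03 m/s); the robot touches nothing.
It fails at once if a bystander (tin, jar, tape measure) is moved more than 5 cm (distance of any of tin, jar, tape from where it was at the start of the episode above 0.05 m).
Of leg0, leg1, leg2, leg3 only 3 to 4 are there at a start; the rules pass over those that are not, and their reading is None.
Of clampA, clampB only 1 to 1 are there at a start; the rules pass over those that are not, and their reading is None.
At some moment in a run one of leg0, leg1, leg2, leg3, clampA, clampB may be knocked a few centimetres aside while the robot is not near it.
It also fails if it takes over 210 s, if anything falls off the work surface, if the arm or the gripper's body presses on something with over 40 N, if the wrist force passes 120 N, or if a joint passes its speed limit or range.

## Robot

A 6-joint arm with a two-finger parallel gripper is mounted at the origin on the work surface. World frame = base frame: x ahead of the robot, y to its left, z up, the work surface at z = 0. Lengths are in m, angles in rad, forces in N, time in s.
With the tool pointing down it reaches from about 0.25 to 0.725 m from the base axis. Payload 4 kg.
Tool frame: the origin (TCP) lies at the very end of the fingers, on their centre line; the grasp point (between the pads) lies 19 mm behind it; z points along the fingers, y is the line along which they close (so a half turn about z gives the same grasp; the last joint's range is limited). The gripper opens to 85 mm and grips with 20 to 120 N. Pads are 22 mm wide; open, the fingers measure 114 mm over their backs; the gripper's body (76 mm by 85 mm) begins 54 mm behind the grasp point. The pads swing forward as they close: fully open they stand 13 mm farther back than shut.
Start: joints at [1.331, 0.241, 0.005, 1.335, 0, 1.571], TCP at [0.119, 0.486, 0.231] pointing down, gripper open.
Joint ranges: [-2.72, 2.72], [-1.05, 1.87], [-1.09, 1.28], [-1.99, 2.15], [-1.42, 1.44], [-3.14, 3.14]. Speed limits (rad/s): [2.79, 2.79, 3.14, 3.14, 3.14, 3.14].

## Interface

Orientations are given as a rotation vector (axis times angle).
In Python, from cell import arm gives the robot as it stands.
- The arm moves only by the tool drive_tool, never from a script. Its arguments are lists of equal length, an entry for each row: "slide": the shift along the tool's x, y, z in mm, a list of three; "twist": the turn about the tool's z in degrees; "gripper": the finger opening in mm, from 0 to 85.4. In form: {"slide": [[dx, dy, dz], ...], "twist": [twist, ...], "gripper": [gripper, ...]}. A call has 1 to 5 rows; each row shifts and turns the commanded pose from where the row before left it, along the tool's axes as they then stand; what a row does not reach is not made up. A row lasts 1/10 s, in which the tool goes at most 50 mm and 8.59 degrees, less where a joint would pass 70% of its speed; a pose out of reach is approached as far as the arm can. A call with a gripper value outside its range is refused whole. The fingers move at their own pace and stop on an object; the grip force is fixed at half the most. Time passes only in rows, so rows that do not move let the fingers close. It gives the time, the measured TCP pose, the force, the opening and the grip force at its end, in the units of the state.
- arm.sense(): the state, without advancing time (a new reading comes with each control period).
- arm.read_camera(name): name is "scene" or "top"; returns the picture (480x640x3 uint8, red, green, blue); there is no depth.
- arm.camera_model(name): a dict with "fx", "fy", "cx", "cy" (pixels), "k1" (the pictures are not rectified: a ray, as slopes to the right and down, at radius r is drawn at 1 + k1 r^2 times it, then the intrinsics apply), "origin" and "orientation" of the camera in the world. Camera axes: x right, y down, z forward; pixel columns grow to the right and rows downward; lengths in m; the calibration is good to about 2 mm. A picture is of the moment at which its call begins. camera_model takes no time and is no camera call.
- arm.job_done(): hands the job in; it is judged then, once.
The state is a dict: "clock": time; "joint_pos": joint angles; "joint_velocities": joint speeds; "effort": joint torques, N m; "ee_pos": TCP position; "tcp_rot": TCP orientation; "wrist_force": force on the tool from outside, world axes, zero at the start; "moment": the same for the moment, N m; "finger_gap": finger opening in m; "finger_force": force on a finger pad.
Only numpy, scipy, OpenCV 4.12 (cv2) and the standard library are available. Lean on these libraries where they do the work, as an engineer would, in place of code of your own. Each camera call takes 0.05 s, during which the arm holds its last target. There are 200 camera calls.

## Working session

There is one attempt and no reset: what is moved stays moved. The work goes in short steps, Python scripts to look and compute and a tool call to move; the robot and the scene stay as the last step left them, time stands still between calls to the robot, and variables do not carry over. Pictures are saved under pics/ and viewed, at most 16 in all, crops included, and the job is handed in when it is done.

Besides the shell and the picture viewer there is one more tool, called after "Emit:" as a command line: name --pt "numbers of a row" for each row, then --argument value for the rest. drive_tool: Moves the arm, as the interface text tells. Its arguments: {"type":"object","properties":{"slide":{"type":"array","items":{"type":"array","items":{"type":"number"}}},"twist":{"type":"array","items":{"type":"number"}},"gripper":{"type":"array","items":{"type":"number"}}},"required":["slide","twist","gripper"]}

```bash
ls; mkdir -p pics; python3 - <<'E'
from cell import arm
import cv2
for n in("scene","top"):
    im=arm.read_camera(n); cv2.imwrite(f"pics/{n}0.png",im[:,:,::-1]); print(n,arm.camera_model(n))
print(arm.sense())
E
```

```text
pics
scene {'fx': 466.5194698331573, 'fy': 466.5194698331573, 'cx': 321.6839627320588, 'cy': 241.74432872300085, 'k1': 0.004373449620161666, 'origin': array([ 0.80283727, -0.58732932,  0.84085328]), 'orientation': array([-2.38055067, -0.69681315,  0.22698078])}
top {'fx': 484.56067345460406, 'fy': 484.56067345460406, 'cx': 318.40359044772896, 'cy': 236.80657334981535, 'k1': -0.13008638935677855, 'origin': array([ 0.3625897 , -0.07796035,  1.17504512]), 'orientation': array([-2.15489491,  2.18465969, -0.13398136])}
{'clock': 0.1, 'joint_pos': array([1.33100656e+00, 2.41356047e-01, 3.84451055e-03, 1.33525070e+00,
       3.49033856e-05, 1.57081624e+00]), 'joint_velocities': array([ 0.00103138, -0.00174974,  0.00257858,  0.00218249,  0.00172493,
       -0.00113126]), 'effort': array([ 3.09190250e-05, -3.73138082e+01,  2.53009826e+01,  1.09036415e-02,
       -9.70493488e-05, -9.11811043e-06]), 'ee_pos': array([0.11859795, 0.48511993, 0.23048732]), 'tcp_rot': array([-3.75757795e-01, -3.11876677e+00,  3.05905641e-03]), 'wrist_force': array([-0.61517177, -0.42142636,  0.27415335]), 'moment': array([-0.00797137,  0.00491033, -0.01528903]), 'finger_force': 0.0, 'finger_gap': 0.08524578109082391}
```

View pics/top0.png

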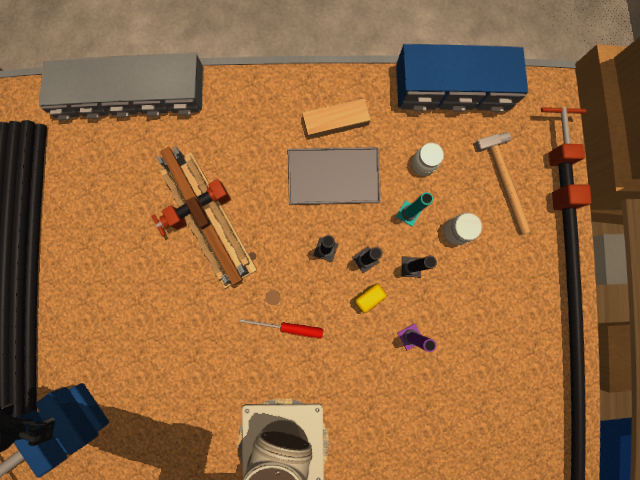

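View pics/scene0.png

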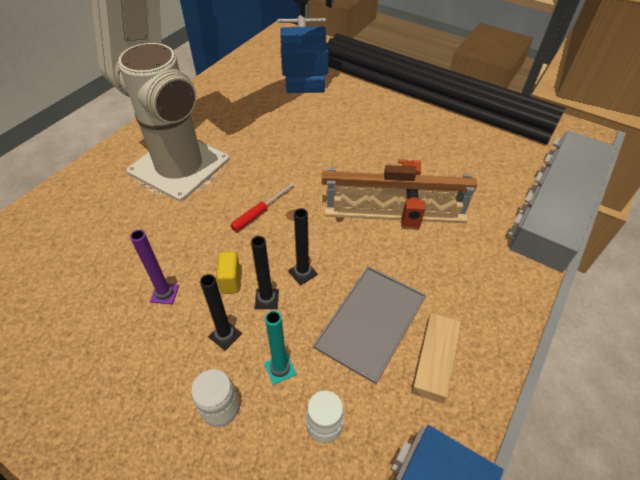

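The top view has +x up and +y left. The rack with bar and clamp is at about (205,215), the tray at (334,176), and three black legs have their plates near (326,248), (367,260) and (411,267). The turquoise and purple decoys, tin, jar and tape are also in view. I'll zoom in for accurate pixels.

```bash
cat > h.py <<'E'
from cell import arm
import cv2, numpy as np
from scipy.spatial.transform import Rotation as R
def ray(n,px):
    m=arm.camera_model(n); d=np.array([(px[0]-m['cx'])/m['fx'],(px[1]-m['cy'])/m['fy']])
    u=d.copy()
    for _ in range(20): u=d/(1+m['k1']*(u@u))
    return m['origin'],R.from_rotvec(m['orientation']).apply([*u,1])
def pl(n,px,z):
    o,d=ray(n,px); return o+d*(z-o[2])/d[2]
def proj(n,P):
    m=arm.camera_model(n); p=R.from_rotvec(m['orientation']).inv().apply(np.array(P)-m['origin'])
    u=p[:2]/p[2]; u=u*(1+m['k1']*(u@u)); return np.array([u[0]*m['fx']+m['cx'],u[1]*m['fy']+m['cy']])
def crop(n,x0,y0,x1,y1,s,f):
    im=arm.read_camera(n)[:,:,::-1]
    im=cv2.resize(im[y0:y1,x0:x1],None,fx=s,fy=s,interpolation=cv2.INTER_CUBIC)
    for x in range(x0-x0%20+20,x1,20):
        cv2.putText(im,str(x),((x-x0)*s,10),0,.35,(255,255,255)); cv2.line(im,((x-x0)*s,12),((x-x0)*s,18),(255,255,255))
    for y in range(y0-y0%20+20,y1,20):
        cv2.putText(im,str(y),(0,(y-y0)*s),0,.35,(255,255,255)); cv2.line(im,(24,(y-y0)*s),(30,(y-y0)*s),(255,255,255))
    cv2.imwrite(f,im)
def go(target,ang=None):
    """mm shift in tool axes to world target; twist (deg) to bring tool y to world angle ang (mod 180)"""
    s=arm.sense(); r=R.from_rotvec(s['tcp_rot']); print('t',s['clock'],'tcp',s['ee_pos'].round(4),'toolx',r.apply([1,0,0]).round(3),'tooly',r.apply([0,1,0]).round(3),'q6',s['joint_pos'][5].round(2),'gap',s['finger_gap'].round(4),'F',s['wrist_force'].round(1))
    print('slide',(r.inv().apply(np.array(target)-s['ee_pos'])*1000).round(1))
    if ang is not None:
        y=r.apply([0,1,0]); a=np.degrees(np.arctan2(y[1],y[0])); d=(ang-a+90)%180-90
        print('twist',-d.round(1))
E
python3 - <<'E'
from h import *
im=arm.read_camera('top'); hsv=cv2.cvtColor(im,cv2.COLOR_RGB2HSV)
crop('top',145,140,265,295,4,'pics/rack1.png')
crop('top',285,180,485,330,4,'pics/legs1.png')
# tray rim: z 0.011
for p in [(289,150),(379,149),(380,203),(290,204)]: print('tray',pl('top',p,.011).round(3))
for p in [(326,248),(367,260),(411,267)]: print(pl('top',p,.006).round(3))
E
```

```text
tray [ 0.71  -0.023  0.011]
tray [ 0.71  -0.247  0.011]
tray [ 0.574 -0.245  0.011]
tray [ 0.574 -0.025  0.011]
[ 0.466 -0.111  0.006]
[ 0.435 -0.21   0.006]
[ 0.416 -0.317  0.006]
```

View pics/rack1.png

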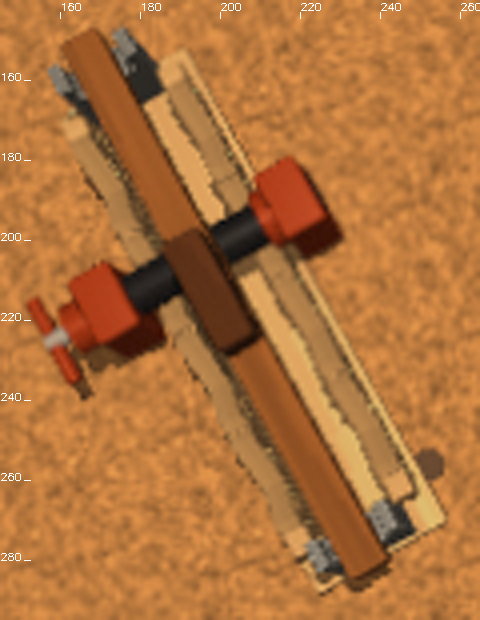

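View pics/legs1.png

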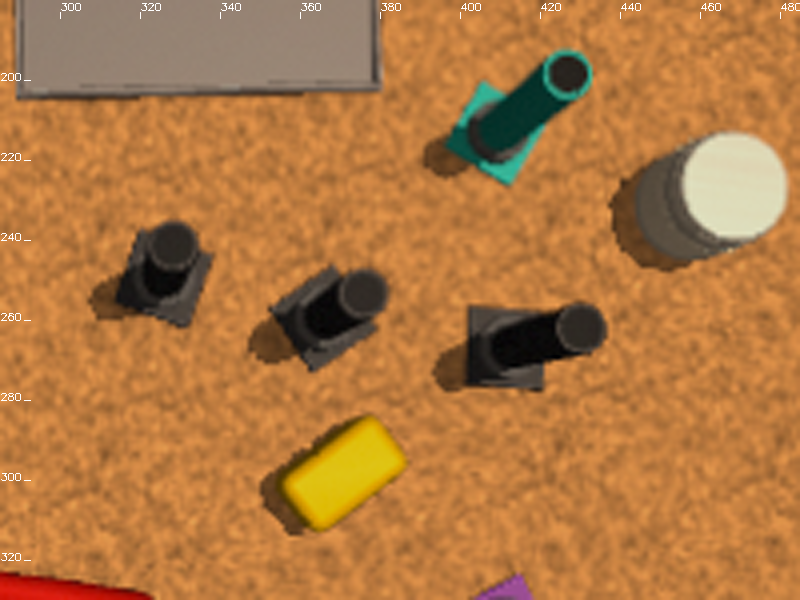

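```bash
python3 - <<'E'
from h import *
f=lambda p,x0,y0:(x0+p[0]/4-.4,y0+p[1]/4-.4)
a=pl('top',f((79.5,35),145,140),.097);b=pl('top',f((367,564),145,140),.097)
print('bar ends',a.round(3),b.round(3),'mid',((a+b)/2).round(4),'len',np.linalg.norm(a-b),'yaw',np.degrees(np.arctan2(*(a-b)[1::-1])))
print('block',pl('top',f((211,291),145,140),.125).round(4))
for nm,t,c in [('A',(174,245),[(137,230),(212,254),(183,326),(117,303)]),('B',(363,294),[(272,310),(333,266),(378,325),(314,371)]),('C',(580,328),[(469,307),(546,310),(542,390),(469,386)])]:
    P=np.array([pl('top',f(q,285,180),.006) for q in c])
    e=P-np.roll(P,1,0)
    print(nm,'top',pl('top',f(t,285,180),.196).round(4),'plate',P.mean(0).round(4),'edges',np.linalg.norm(e,axis=1).round(3),np.degrees(np.arctan2(e[:,1],e[:,0])).round(0)%90)
# scene check: block top & clamp casting
for q in [(400,173)]: print('block scene',pl('scene',q,.125).round(3))
for nm,q in [('A',(301,213)),('B',(259,241)),('C',(208,281))]: print(nm,pl('scene',q,.196).round(3))
for q in [(290,185),(217,183),(118,230)]: pass
print('castings',pl('top',f((293,195),145,140),.077).round(3),pl('top',f((103,302),145,140),.077).round(3))
for nm,q in [('tape',(371,298)),('tin',(463,229)),('jar',(428,158)),('turq',(409,214)),('purple',(410,337)),('drv',(322,334)),('drvtip',(241,321)),('wood',(337,118)),('shadow',(273,297))]: print(nm,pl('top',q,.03).round(3))
E
```

```text
bar ends [0.694 0.262 0.097] [0.387 0.092 0.097] mid [0.5407 0.177  0.097 ] len 0.350797874135033 yaw 29.045653923891326
block [0.5376 0.1747 0.125 ]
A top [ 0.4634 -0.1102  0.196 ] plate [ 0.4628 -0.109   0.006 ] edges [0.046 0.048 0.047 0.042] [74. 71. 67. 70.]
B top [ 0.437  -0.2059  0.196 ] plate [ 0.4373 -0.2068  0.006 ] edges [0.045 0.046 0.045 0.048] [33. 35. 36. 35.]
C top [ 0.418  -0.3169  0.196 ] plate [ 0.4172 -0.3176  0.006 ] edges [0.048 0.047 0.049 0.045] [88. 87. 85. 86.]
block scene [0.546 0.163 0.125]
A [ 0.465 -0.11   0.196]
B [ 0.44  -0.206  0.196]
C [ 0.421 -0.319  0.196]
castings [0.601 0.139 0.077] [0.54  0.25  0.077]
tape [ 0.344 -0.215  0.03 ]
tin [ 0.505 -0.443  0.03 ]
jar [ 0.681 -0.365  0.03 ]
turq [ 0.543 -0.312  0.03 ]
purple [ 0.25  -0.305  0.03 ]
drv [ 0.262 -0.098  0.03 ]
drvtip [0.294 0.092 0.03 ]
wood [ 0.785 -0.143  0.03 ]
shadow [0.349 0.016 0.03 ]
```

```bash
python3 - <<'E'
from h import *
go([.540,.176,.231],119)
E
```

```text
Traceback (most recent call last):
  File "h.py", line 24, in go
    s=arm.sense(); r=R.from_rotvec(s['tcp_rot']); print('t',s['clock'],'tcp',s['ee_pos'].round(4),'toolx',r.apply([1,0,0]).round(3),'tooly',r.apply([0,1,0]).round(3),'q6',s['joint_pos'][5].round(2),'gap',s['finger_gap'].round(4),'F',s['wrist_force'].round(1))
                                                                                                                                                                                                            ^^^^^^^^^^^^^^^^^^^^^
AttributeError: 'float' object has no attribute 'round'
```

```bash
python3 - <<'E'
s=open('h.py').read()
i=s.index('def go')
s=s[:i]+'''def go(target,ang=None):
    """mm shift in tool axes (as they stand AFTER the twist) to world target; twist (deg) brings tool y to world angle ang (mod 180)"""
    s=arm.sense(); r=R.from_rotvec(s['tcp_rot']); a=lambda v:np.degrees(np.arctan2(v[1],v[0])).round(1)
    x,y,z=r.as_matrix().T
    print('t %.1f'%s['clock'],'tcp',s['ee_pos'].round(4),'xang',a(x),'yang',a(y),'z',z.round(3),'q6 %.2f gap %.4f'%(s['joint_pos'][5],s['finger_gap']),'F',s['wrist_force'].round(1))
    if ang is not None:
        d=(ang-a(y)+90)%180-90; print('twist %.1f'%-d); r=R.from_euler('z',d,degrees=True)*r
    print('slide after twist',(r.inv().apply(np.array(target)-s['ee_pos'])*1000).round(1))
'''
open('h.py','w').write(s)
E
python3 -c "
from h import *
go([.540,.176,.231],119)"
```

```text
t 0.2 tcp [0.1187 0.4854 0.2309] xang 166.3 yang 76.3 z [-0.    -0.001 -1.   ] q6 1.57 gap 0.0858 F [-0.   0.1  0.9]
twist -42.7
slide after twist [-2.188e+02 -4.747e+02  4.000e-01]
```

Emit:
drive_tool --pt "0 0 0" --pt "0 0 0" --pt "0 0 0" --pt "0 0 0" --pt "0 0 0" --twist '[-8.54, -8.54, -8.54, -8.54, -8.54]' --gripper '[60, 60, 60, 60, 60]'

```text
clock: 0.75
ee_pos: [0.1187, 0.4856, 0.2311]
tcp_rot: [0.795, -3.039, 0.001]
wrist_force: [0.3, -0.0, -0.4]
finger_gap: 0.0601
finger_force: 0.0
```

Emit:
drive_tool --pt "-20 -43 0" --pt "-20 -43 0" --pt "-20 -43 0" --pt "-20 -43 0" --pt "-20 -43 0" --twist '[0, 0, 0, 0, 0]' --gripper '[60, 60, 60, 60, 60]'

```text
clock: 1.25
ee_pos: [0.3115, 0.3447, 0.2314]
tcp_rot: [-0.786, 3.041, 0.0]
wrist_force: [0.8, 0.9, 0.2]
finger_gap: 0.0602
finger_force: 0.0
```

Emit:
drive_tool --pt "-20 -43 0" --pt "-20 -43 0" --pt "-20 -43 0" --pt "-20 -43 0" --pt "-20 -43 0" --twist '[0, 0, 0, 0, 0]' --gripper '[60, 60, 60, 60, 60]'

```text
clock: 1.75
ee_pos: [0.5033, 0.2048, 0.2312]
tcp_rot: [-0.785, 3.042, 0.0]
wrist_force: [0.3, 1.0, 1.0]
finger_gap: 0.0596
finger_force: 0.0
```

Emit:
drive_tool --pt "-19 -45 0" --pt "0 0 0" --pt "0 0 0" --twist '[0, 0, 0]' --gripper '[60, 60, 60]'

```text
clock: 2.05
ee_pos: [0.5408, 0.1751, 0.2305]
tcp_rot: [0.781, -3.041, -0.0]
wrist_force: [-0.6, 0.6, 0.7]
finger_gap: 0.0601
finger_force: 0.0
```

```bash
python3 -c "
from h import *
go([.540,.176,.094],119)"
```

```text
t 2.0 tcp [0.5408 0.1751 0.2305] xang -151.2 yang 118.8 z [-0.002 -0.    -1.   ] q6 -0.19 gap 0.0601 F [-0.6  0.6  0.7]
twist -0.2
slide after twist [  0.    1.1 136.5]
```

Emit:
drive_tool --pt "0 1 45" --pt "0 0 45" --pt "0 0 30" --pt "0 0 16" --pt "0 0 0" --twist '[0, 0, 0, 0, 0]' --gripper '[60, 60, 60, 60, 60]'

```text
clock: 2.55
ee_pos: [0.5363, 0.1775, 0.0925]
tcp_rot: [0.787, -3.034, 0.0]
wrist_force: [-0.2, 0.7, 1.2]
finger_gap: 0.0598
finger_force: 0.0
```

Emit:
drive_tool --pt "0 0 0" --pt "0 0 0" --pt "0 0 0" --pt "0 0 0" --pt "0 0 0" --twist '[0, 0, 0, 0, 0]' --gripper '[15, 15, 15, 15, 15]'

```text
clock: 3.05
ee_pos: [0.541, 0.1778, 0.0974]
tcp_rot: [-0.785, 3.038, 0.002]
wrist_force: [-1.1, 1.2, 7.0]
finger_gap: 0.0227
finger_force: 59.8
```

Emit:
drive_tool --pt "0 0 -10" --pt "0 0 -20" --pt "0 0 -40" --pt "0 0 -40" --pt "0 0 0" --twist '[0, 0, 0, 0, 0]' --gripper '[15, 15, 15, 15, 15]'

```text
clock: 3.55
ee_pos: [0.5433, 0.1779, 0.2122]
tcp_rot: [-0.782, 3.03, 0.001]
wrist_force: [1.1, 0.3, -1.5]
finger_gap: 0.0229
finger_force: 59.1
```

```bash
python3 -c "
from h import *
go([.433,.3685,.022],119)"
```

```text
t 3.5 tcp [0.5433 0.1779 0.2122] xang -151.1 yang 118.9 z [ 0.011  0.004 -1.   ] q6 -0.19 gap 0.0229 F [ 1.1  0.3 -1.5]
twist -0.1
slide after twist [  6.1 220.6 189.6]
```

Emit:
drive_tool --pt "0 44 0" --pt "2 44 0" --pt "2 44 0" --pt "2 44 0" --pt "0 44 0" --twist '[0, 0, 0, 0, 0]' --gripper '[15, 15, 15, 15, 15]'

```text
clock: 4.05
ee_pos: [0.4266, 0.3672, 0.2047]
tcp_rot: [0.784, -3.041, 0.002]
wrist_force: [0.5, 0.2, -1.3]
finger_gap: 0.0234
finger_force: 59.3
```

Emit:
drive_tool --pt "0 0 45" --pt "0 0 45" --pt "0 0 45" --pt "0 0 30" --pt "0 0 10" --twist '[0, 0, 0, 0, 0]' --gripper '[15, 15, 15, 15, 15]'

```text
clock: 4.55
ee_pos: [0.425, 0.3639, 0.0259]
tcp_rot: [0.783, -3.034, 0.007]
wrist_force: [-1.5, -2.0, -0.2]
finger_gap: 0.0231
finger_force: 59.7
```

Emit:
drive_tool --pt "0 0 6" --pt "0 0 3" --pt "0 0 0" --pt "0 0 0" --twist '[0, 0, 0, 0]' --gripper '[15, 15, 15, 15]'

```text
clock: 4.95
ee_pos: [0.429, 0.3672, 0.0244]
tcp_rot: [-0.784, 3.039, 0.002]
wrist_force: [-3.3, -3.8, 7.2]
finger_gap: 0.0228
finger_force: 60.8
```

Emit:
drive_tool --pt "0 0 0" --pt "0 0 0" --pt "0 0 0" --pt "0 0 -40" --pt "0 0 -45" --twist '[0, 0, 0, 0, 0]' --gripper '[60, 60, 60, 60, 60]'

```text
clock: 5.45
ee_pos: [0.4268, 0.3654, 0.1051]
tcp_rot: [0.784, -3.037, 0.004]
wrist_force: [1.4, 0.7, -0.0]
finger_gap: 0.06
finger_force: 0.0
```

Emit:
drive_tool --pt "0 0 -45" --pt "0 0 -40" --pt "0 -45 0" --pt "0 -45 0" --pt "0 -45 0" --twist '[0, 0, 0, 0, 0]' --gripper '[60, 60, 60, 60, 60]'

```text
clock: 5.95
ee_pos: [0.4943, 0.2478, 0.1921]
tcp_rot: [-0.788, 3.039, 0.001]
wrist_force: [0.9, -0.1, -0.5]
finger_gap: 0.0598
finger_force: 0.0
```

Emit:
drive_tool --pt "0 0 0" --pt "0 0 0" --pt "0 0 0" --pt "0 0 0" --pt "0 0 0" --twist '[8.5, 8.5, 8.5, 8.5, 8.5]' --gripper '[60, 60, 60, 60, 60]'

```text
clock: 6.45
ee_pos: [0.4937, 0.2484, 0.1914]
tcp_rot: [0.38, 3.118, 0.0]
wrist_force: [0.6, -0.1, 0.1]
finger_gap: 0.0598
finger_force: 0.0
```

Emit:
drive_tool --pt "0 0 0" --pt "0 0 0" --pt "0 0 0" --pt "0 0 0" --pt "0 0 0" --twist '[8.5, 8.5, 8.5, 8.5, 8.5]' --gripper '[60, 60, 60, 60, 60]'

```text
clock: 6.95
ee_pos: [0.4937, 0.2485, 0.1914]
tcp_rot: [1.484, 2.769, 0.0]
wrist_force: [0.4, 0.5, 0.1]
finger_gap: 0.0599
finger_force: 0.0
```

Emit:
drive_tool --pt "0 0 0" --pt "0 0 0" --twist '[5, 0]' --gripper '[60, 60]'

```text
clock: 7.15
ee_pos: [0.4936, 0.2485, 0.1913]
tcp_rot: [1.595, 2.706, 0.0]
wrist_force: [-0.0, 0.7, 0.8]
finger_gap: 0.0598
finger_force: 0.0
```

```bash
python3 -c "
from h import *
go([.570,.1925,.036],29)
crop('top',100,100,420,340,2,'pics/c2.png')"
```

```text
t 7.2 tcp [0.4936 0.2485 0.1913] xang 119.0 yang 29.0 z [ 0.  0. -1.] q6 1.53 gap 0.0598 F [-0.   0.7  0.8]
twist -0.0
slide after twist [-86.   39.6 155.4]
```

View pics/c2.png

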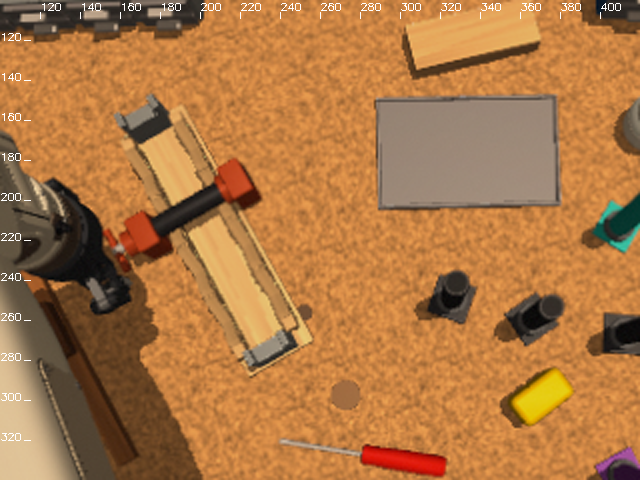

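Emit:
drive_tool --pt "-43 20 0" --pt "-43 20 0" --pt "0 0 0" --pt "0 0 45" --pt "0 0 45" --twist '[0, 0, 0, 0, 0]' --gripper '[60, 60, 60, 60, 60]'

```text
clock: 7.7
ee_pos: [0.572, 0.1929, 0.102]
tcp_rot: [1.593, 2.704, 0.006]
wrist_force: [1.2, -0.5, -0.1]
finger_gap: 0.0599
finger_force: 0.0
```

Emit:
drive_tool --pt "0 0 30" --pt "0 0 25" --pt "0 0 8" --pt "0 0 0" --pt "0 0 0" --twist '[0, 0, 0, 0, 0]' --gripper '[60, 60, 60, 60, 60]'

```text
clock: 8.2
ee_pos: [0.5711, 0.1931, 0.0397]
tcp_rot: [1.594, 2.706, 0.003]
wrist_force: [-0.7, 0.0, 0.3]
finger_gap: 0.06
finger_force: 0.0
```

```bash
python3 -c "
from h import *
go([.570,.1925,.036],29)
q=lambda x,y:(100+x/2-.25,100+y/2-.25)
for p in [(182,105),(311,340),(250,376)]: print(pl('top',q(*p),.012).round(4))
for p in [(222,183),(162,233)]: print(pl('top',q(*p),.077).round(4))
"
```

```text
t 8.2 tcp [0.5711 0.1931 0.0397] xang 119.0 yang 29.0 z [ 0.002  0.001 -1.   ] q6 1.39 gap 0.0600 F [-0.7  0.   0.3]
twist -0.0
slide after twist [ 0.  -1.2  3.7]
[0.7084 0.2218 0.012 ]
[0.4148 0.0597 0.012 ]
[0.3725 0.1333 0.012 ]
[0.5946 0.1557 0.077 ]
[0.5371 0.225  0.077 ]
```

Emit:
drive_tool --pt "0 0 3" --pt "0 0 0" --pt "0 0 0" --pt "0 0 0" --pt "0 0 0" --twist '[0, 0, 0, 0, 0]' --gripper '[60, 15, 15, 15, 15]'

```text
clock: 8.7
ee_pos: [0.5733, 0.1942, 0.0372]
tcp_rot: [1.593, 2.703, 0.01]
wrist_force: [4.5, 2.4, -0.3]
finger_gap: 0.0255
finger_force: 59.0
```

Emit:
drive_tool --pt "0 0 0" --pt "0 0 -10" --pt "0 0 -25" --pt "0 0 -40" --pt "0 0 -45" --twist '[0, 0, 0, 0, 0]' --gripper '[15, 15, 15, 15, 15]'

```text
clock: 9.2
ee_pos: [0.5676, 0.1916, 0.1543]
tcp_rot: [-1.593, -2.702, 0.008]
wrist_force: [1.7, 1.1, -4.8]
finger_gap: 0.0253
finger_force: 59.4
```

```bash
python3 -c "
from h import *
go([.642,-.135,.19],0)
"
```

```text
t 9.2 tcp [0.5676 0.1916 0.1543] xang 119.0 yang 29.0 z [-0.007 -0.002 -1.   ] q6 1.39 gap 0.0253 F [ 1.7  1.1 -4.8]
twist 29.0
slide after twist [-326.5   74.4  -36.6]
```

Emit:
drive_tool --pt "0 0 0" --pt "0 0 0" --pt "0 0 0" --pt "0 0 0" --pt "0 0 0" --twist '[7.25, 7.25, 7.25, 7.25, 0]' --gripper '[15, 15, 15, 15, 15]'

```text
clock: 9.7
ee_pos: [0.5689, 0.1921, 0.1547]
tcp_rot: [-2.221, -2.22, 0.004]
wrist_force: [-0.2, -1.0, -4.5]
finger_gap: 0.0255
finger_force: 59.6
```

Emit:
drive_tool --pt "-40 9 0" --pt "-40 9 0" --pt "-40 9 0" --pt "-40 9 0" --pt "-40 9 0" --twist '[0, 0, 0, 0, 0]' --gripper '[15, 15, 15, 15, 15]'

```text
clock: 10.2
ee_pos: [0.6143, -0.009, 0.1549]
tcp_rot: [-2.218, -2.223, 0.002]
wrist_force: [0.1, 0.1, -5.1]
finger_gap: 0.0257
finger_force: 59.5
```

Emit:
drive_tool --pt "-40 9 0" --pt "-40 9 0" --pt "-40 9 0" --pt "-6 2 0" --pt "0 0 0" --twist '[0, 0, 0, 0, 0]' --gripper '[15, 15, 15, 15, 15]'

```text
clock: 10.7
ee_pos: [0.6432, -0.1352, 0.1544]
tcp_rot: [-2.222, -2.218, 0.001]
wrist_force: [-0.8, 0.2, -5.2]
finger_gap: 0.0252
finger_force: 59.7
```

```bash
python3 -c "
from h import *
go([.642,-.135,.034],0)
"
```

```text
t 10.7 tcp [ 0.6432 -0.1352  0.1544] xang 89.9 yang -0.1 z [-0.002  0.001 -1.   ] q6 1.37 gap 0.0252 F [-0.8  0.2 -5.2]
twist -0.1
slide after twist [  0.2  -1.  120.4]
```

Emit:
drive_tool --pt "0 0 40" --pt "0 0 40" --pt "0 0 25" --pt "0 0 12" --pt "0 0 2" --twist '[0, 0, 0, 0, 0]' --gripper '[15, 15, 15, 15, 15]'

```text
clock: 11.2
ee_pos: [0.6423, -0.1317, 0.0344]
tcp_rot: [-2.217, -2.221, 0.003]
wrist_force: [-0.8, -0.1, -4.5]
finger_gap: 0.0254
finger_force: 59.8
```

Emit:
drive_tool --pt "0 0 2" --pt "0 0 0" --pt "0 0 0" --twist '[0, 0, 0]' --gripper '[15, 15, 15]'

```text
clock: 11.5
ee_pos: [0.6452, -0.1336, 0.0363]
tcp_rot: [2.22, 2.219, 0.003]
wrist_force: [1.1, -0.3, -4.1]
finger_gap: 0.0255
finger_force: 59.8
```

Emit:
drive_tool --pt "0 0 3" --pt "0 0 2" --pt "0 0 0" --pt "0 0 0" --twist '[0, 0, 0, 0]' --gripper '[15, 15, 15, 15]'

```text
clock: 11.9
ee_pos: [0.645, -0.1337, 0.0312]
tcp_rot: [2.221, 2.219, 0.003]
wrist_force: [-0.9, 0.7, 6.7]
finger_gap: 0.0249
finger_force: 60.7
```

Emit:
drive_tool --pt "0 0 0" --pt "0 0 0" --pt "0 0 0" --pt "0 0 -10" --pt "0 0 -30" --twist '[0, 0, 0, 0, 0]' --gripper '[60, 60, 60, 60, 60]'

```text
clock: 12.4
ee_pos: [0.6411, -0.1329, 0.0663]
tcp_rot: [-2.218, -2.216, 0.007]
wrist_force: [-0.7, -0.9, -0.3]
finger_gap: 0.0601
finger_force: 0.0
```

Emit:
drive_tool --pt "0 0 -45" --pt "0 0 -45" --pt "0 0 -45" --pt "0 0 -20" --pt "0 0 0" --twist '[0, 0, 0, 0, 0]' --gripper '[15, 15, 15, 15, 15]'

```text
clock: 12.9
ee_pos: [0.6462, -0.1339, 0.2303]
tcp_rot: [2.216, 2.215, 0.009]
wrist_force: [-0.1, -0.8, 0.5]
finger_gap: 0.015
finger_force: 0.0
```

```bash
python3 -c "
from h import *
go([.463,-.11,.2],0)
crop('scene',180,150,480,375,2,'pics/c3.png')"
```

```text
t 12.9 tcp [ 0.6462 -0.1339  0.2303] xang 90.0 yang -0.0 z [ 0.01  -0.002 -1.   ] q6 1.37 gap 0.0150 F [-0.1 -0.8  0.5]
twist -0.0
slide after twist [  23.9 -183.5   28.4]
```

View pics/c3.png

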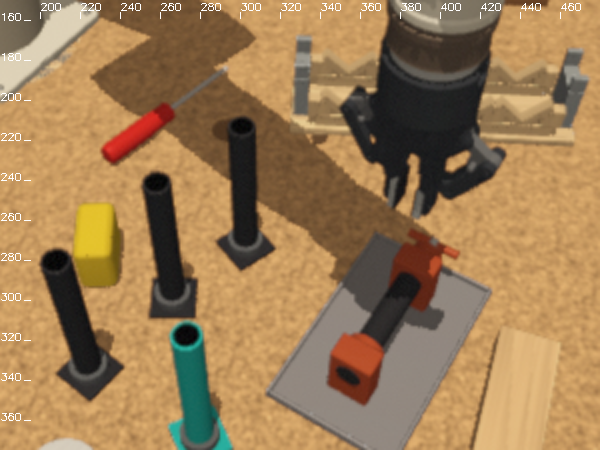

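Emit:
drive_tool --pt "0 0 0" --pt "0 0 0" --pt "0 0 0" --pt "0 0 0" --twist '[6.5, 6.5, 6.5, 0]' --gripper '[18, 18, 18, 18]'

```text
clock: 13.35
ee_pos: [0.6429, -0.1333, 0.222]
tcp_rot: [-2.564, -1.811, 0.004]
wrist_force: [-0.6, -0.5, -0.0]
finger_gap: 0.018
finger_force: 0.0
```

```bash
python3 -c "
from h import *
go([.448,-.152,.165],-19.5)"
```

```text
t 13.3 tcp [ 0.6429 -0.1333  0.222 ] xang 70.5 yang -19.5 z [-0.004  0.001 -1.   ] q6 1.71 gap 0.0180 F [-0.6 -0.5 -0. ]
twist -0.0
slide after twist [ -82.8 -177.2   57.8]
```

Emit:
drive_tool --pt "-30 -35 0" --pt "-30 -35 0" --pt "-23 -35 0" --pt "0 -36 0" --pt "0 -36 0" --twist '[0, 0, 0, 0, 0]' --gripper '[18, 18, 18, 18, 18]'

```text
clock: 13.85
ee_pos: [0.4469, -0.1525, 0.223]
tcp_rot: [-2.564, -1.813, 0.002]
wrist_force: [-0.3, -0.2, 0.1]
finger_gap: 0.018
finger_force: 0.0
```

Emit:
drive_tool --pt "0 0 0" --pt "0 0 30" --pt "0 0 27" --pt "0 0 0" --twist '[0, 0, 0, 0]' --gripper '[18, 18, 18, 18]'

```text
clock: 14.25
ee_pos: [0.4466, -0.1515, 0.1634]
tcp_rot: [-2.559, -1.811, 0.008]
wrist_force: [-0.5, -0.3, 0.5]
finger_gap: 0.0182
finger_force: 0.0
```

```bash
python3 -c "
from h import *
go([.463,-.1095,.165],-19.5)"
```

```text
t 14.2 tcp [ 0.4466 -0.1515  0.1634] xang 70.6 yang -19.4 z [-0.008  0.003 -1.   ] q6 1.58 gap 0.0182 F [-0.5 -0.3  0.5]
twist 0.1
slide after twist [45.1  1.4 -1.6]
```

Emit:
drive_tool --pt "12 1 0" --pt "10 0 0" --pt "8 0 0" --pt "10 0 0" --pt "10 0 0" --twist '[0, 0, 0, 0, 0]' --gripper '[18, 18, 18, 18, 18]'

```text
clock: 14.75
ee_pos: [0.4677, -0.1047, 0.168]
tcp_rot: [2.565, 1.813, 0.001]
wrist_force: [0.5, -0.6, 0.3]
finger_gap: 0.018
finger_force: 0.1
```

Emit:
drive_tool --pt "10 0 0" --pt "10 0 0" --pt "10 0 0" --pt "10 0 0" --pt "10 0 0" --twist '[0, 0, 0, 0, 0]' --gripper '[18, 18, 18, 18, 18]'

```text
clock: 15.25
ee_pos: [0.484, -0.0578, 0.1673]
tcp_rot: [-2.566, -1.812, -0.0]
wrist_force: [0.2, -1.1, 0.3]
finger_gap: 0.018
finger_force: 0.0
```

Emit:
drive_tool --pt "0 0 0" --pt "0 0 0" --pt "0 0 -30" --pt "0 0 -30" --pt "0 0 0" --twist '[0, 0, 0, 0, 0]' --gripper '[18, 18, 18, 60, 60]'

```text
clock: 15.75
ee_pos: [0.4861, -0.0594, 0.2315]
tcp_rot: [2.562, 1.808, 0.009]
wrist_force: [0.1, -0.3, -0.4]
finger_gap: 0.0463
finger_force: 0.0
```

```bash
python3 -c "
from h import *
go([.505,.008,.2],-19.5)
crop('scene',180,150,480,375,2,'pics/c4.png')"
```

```text
t 15.8 tcp [ 0.4861 -0.0594  0.2315] xang 70.4 yang -19.6 z [ 0.008 -0.001 -1.   ] q6 1.79 gap 0.0463 F [ 0.1 -0.3 -0.4]
twist -0.1
slide after twist [69.8 -4.9 31.5]
```

View pics/c4.png

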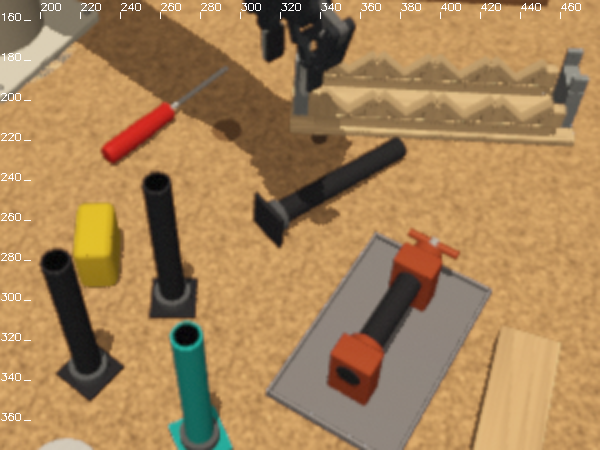

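```bash
python3 -c "
from h import *
im=arm.read_camera('top'); hsv=cv2.cvtColor(im,cv2.COLOR_RGB2HSV)
a=pl('scene',(319.5,257),.024);b=pl('scene',(379,223.5),.0135)
print(a.round(3),b.round(3),np.linalg.norm(a-b),np.degrees(np.arctan2(*(b-a)[1::-1])))
m=((im.max(2)<75)).astype(np.uint8); 
n,l,st,c=cv2.connectedComponentsWithStats(m)
for i in range(1,n):
    if st[i,4]>150: print(st[i],c[i].round(1),pl('top',c[i],.019).round(3))
cv2.imwrite('pics/t5.png',cv2.resize(im[180:300,240:480,::-1],None,fx=3,fy=3))
"
```

```text
[ 0.481 -0.068  0.024] [0.541 0.097 0.013] 0.17649886015083302 69.95859718190314
[ 614    0   26  179 2633] [631.1  88.2] [ 0.888 -0.952  0.019]
[ 395   45  133   68 2094] [446.8  96. ] [ 0.848 -0.425  0.019]
[ 575   46   65  434 8357] [607.6 259.5] [ 0.424 -0.826  0.019]
[  43   56  160   65 1626] [137.6 103.6] [0.839 0.362 0.019]
[    0   120   109   357 14531] [ 27.8 293.4] [0.359 0.632 0.019]
[306 122  63  17 212] [336. 130.] [ 0.757 -0.14   0.019]
[ 548  145   38  335 4904] [572.3 310.1] [ 0.301 -0.719  0.019]
[161 151  25  21 202] [174.7 162.5] [0.681 0.26  0.019]
[337 166  29  21 309] [348.3 177. ] [ 0.638 -0.168  0.019]
[396 196  32  25 331] [410.9 210.3] [ 0.553 -0.319  0.019]
[103 203  66 125 344] [133.5 264.9] [0.429 0.356 0.019]
[593 236  12  30 180] [598.9 248.5] [ 0.452 -0.803  0.019]
[352 248  29  25 389] [367. 258.] [ 0.439 -0.209  0.019]
[401 256  35  22 491] [416.3 265.7] [ 0.419 -0.327  0.019]
[400 330  29  19 297] [412.8 338.7] [ 0.245 -0.314  0.019]
[140 446  63  34 974] [179.2 468.3] [-0.056  0.245  0.019]
```

View pics/t5.png

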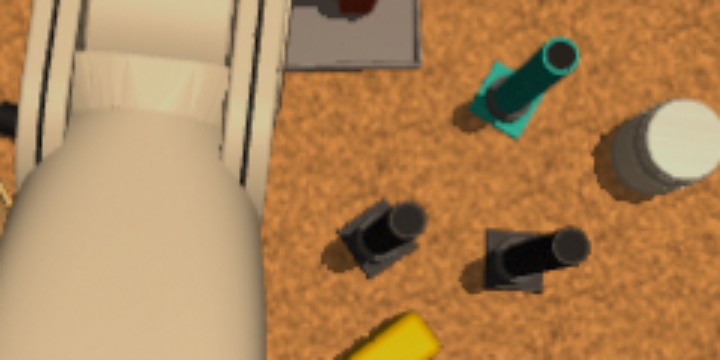

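Emit:
drive_tool --pt "35 -2 0" --pt "35 -2 0" --pt "0 0 45" --pt "0 0 45" --pt "0 0 45" --twist '[0, 0, 0, 0, 0]' --gripper '[60, 60, 60, 60, 60]'

```text
clock: 16.35
ee_pos: [0.5023, 0.0089, 0.0898]
tcp_rot: [-2.565, -1.813, 0.002]
wrist_force: [-0.3, 0.0, -0.2]
finger_gap: 0.0598
finger_force: 0.0
```

Emit:
drive_tool --pt "0 0 40" --pt "0 0 25" --pt "0 0 10" --pt "0 0 0" --pt "0 0 0" --twist '[0, 0, 0, 0, 0]' --gripper '[60, 60, 60, 60, 60]'

```text
clock: 16.85
ee_pos: [0.504, 0.0086, 0.0179]
tcp_rot: [2.566, 1.812, 0.001]
wrist_force: [0.7, 0.5, 0.2]
finger_gap: 0.0597
finger_force: 0.0
```

```bash
python3 -c "
from h import *
go([.5085,.008,.005],-19.8)"
```

```text
t 16.9 tcp [0.504  0.0086 0.0179] xang 70.4 yang -19.6 z [ 0.001  0.    -1.   ] q6 1.93 gap 0.0597 F [0.7 0.5 0.2]
twist 0.2
slide after twist [ 1.   4.5 13. ]
```

Emit:
drive_tool --pt "1 4 7" --pt "0 0 5" --pt "0 0 0" --pt "0 0 0" --pt "0 0 0" --twist '[0, 0, 0, 0, 0]' --gripper '[60, 60, 60, 15, 15]'

```text
clock: 17.35
ee_pos: [0.5076, 0.0084, 0.0056]
tcp_rot: [2.566, 1.812, 0.001]
wrist_force: [-0.7, -1.1, -0.2]
finger_gap: 0.0322
finger_force: 0.0
```

Emit:
drive_tool --pt "0 0 0" --pt "0 0 0" --pt "0 0 0" --twist '[0, 0, 0]' --gripper '[15, 15, 15]'

```text
clock: 17.65
ee_pos: [0.5074, 0.0084, 0.0058]
tcp_rot: [2.566, 1.812, 0.0]
wrist_force: [-1.5, 0.3, 5.8]
finger_gap: 0.0251
finger_force: 58.8
```

Emit:
drive_tool --pt "0 0 -10" --pt "0 0 -30" --pt "0 0 -40" --pt "0 0 -40" --pt "0 0 -20" --twist '[0, 0, 0, 0, 0]' --gripper '[15, 15, 15, 15, 15]'

```text
clock: 18.15
ee_pos: [0.5092, 0.0083, 0.1491]
tcp_rot: [2.564, 1.81, 0.007]
wrist_force: [1.4, 1.1, -1.8]
finger_gap: 0.0253
finger_force: 59.3
```

Emit:
drive_tool --pt "0 0 0" --pt "0 0 0" --pt "0 0 0" --pt "0 0 0" --pt "0 0 0" --twist '[-8.1, -8.1, -8.1, -8.1, -8.1]' --gripper '[15, 15, 15, 15, 15]'

```text
clock: 18.65
ee_pos: [0.5071, 0.0083, 0.1452]
tcp_rot: [-1.773, -2.593, 0.001]
wrist_force: [0.5, 0.2, -2.1]
finger_gap: 0.0251
finger_force: 59.5
```

Emit:
drive_tool --pt "0 0 0" --pt "0 0 0" --pt "0 0 0" --twist '[-8.1, 0, 0]' --gripper '[15, 15, 15]'

```text
clock: 18.95
ee_pos: [0.5072, 0.0083, 0.1452]
tcp_rot: [-1.597, -2.705, 0.0]
wrist_force: [0.2, -0.1, -3.0]
finger_gap: 0.0251
finger_force: 59.3
```

```bash
python3 -c "
from h import *
go([.451,.127,.041],29)
crop('scene',240,80,480,260,2,'pics/c6.png')"
```

```text
t 18.9 tcp [0.5072 0.0083 0.1452] xang 118.9 yang 28.9 z [-0. -0. -1.] q6 1.08 gap 0.0251 F [ 0.2 -0.1 -3. ]
twist -0.1
slide after twist [131.    8.4 104.3]
```

View pics/c6.png

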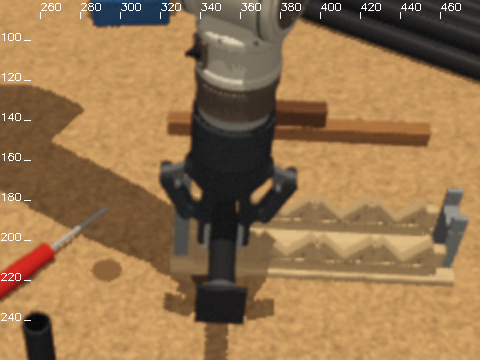

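Emit:
drive_tool --pt "43 4 0" --pt "44 4 0" --pt "44 0 0" --pt "0 0 0" --pt "0 0 0" --twist '[0, 0, 0, 0, 0]' --gripper '[15, 15, 15, 15, 15]'

```text
clock: 19.5
ee_pos: [0.4505, 0.1276, 0.1455]
tcp_rot: [1.591, 2.708, -0.0]
wrist_force: [0.5, -0.2, -1.6]
finger_gap: 0.0251
finger_force: 59.2
```

```bash
python3 -c "
from h import *
go([.451,.127,.041],29)"
```

```text
t 19.5 tcp [0.4505 0.1276 0.1455] xang 119.1 yang 29.1 z [ 0. -0. -1.] q6 1.34 gap 0.0251 F [ 0.5 -0.2 -1.6]
twist 0.1
slide after twist [ -0.7   0.2 104.5]
```

Emit:
drive_tool --pt "0 0 40" --pt "0 0 30" --pt "0 0 20" --pt "0 0 8" --pt "0 0 0" --twist '[0, 0, 0, 0, 0]' --gripper '[15, 15, 15, 15, 15]'

```text
clock: 20.0
ee_pos: [0.4518, 0.1261, 0.0472]
tcp_rot: [1.596, 2.706, 0.001]
wrist_force: [0.6, -0.7, -2.3]
finger_gap: 0.0254
finger_force: 59.3
```

Emit:
drive_tool --pt "0 0 4" --pt "0 0 2" --pt "0 0 0" --pt "0 0 0" --twist '[0, 0, 0, 0]' --gripper '[15, 15, 15, 15]'

```text
clock: 20.4
ee_pos: [0.4539, 0.1275, 0.0434]
tcp_rot: [1.591, 2.703, 0.008]
wrist_force: [4.1, 1.1, 4.7]
finger_gap: 0.0252
finger_force: 60.2
```

Emit:
drive_tool --pt "0 0 0" --pt "0 0 0" --pt "0 0 0" --pt "0 0 -10" --pt "0 0 -30" --twist '[0, 0, 0, 0, 0]' --gripper '[44, 44, 44, 44, 44]'

```text
clock: 20.9
ee_pos: [0.4478, 0.1259, 0.0794]
tcp_rot: [-1.59, -2.703, 0.009]
wrist_force: [1.5, 0.3, -0.1]
finger_gap: 0.0439
finger_force: 0.0
```

Emit:
drive_tool --pt "0 0 -45" --pt "0 0 -45" --pt "0 0 -45" --pt "0 0 -15" --pt "0 0 0" --twist '[0, 0, 0, -6, 0]' --gripper '[18, 18, 18, 18, 18]'

```text
clock: 21.4
ee_pos: [0.4524, 0.1272, 0.2348]
tcp_rot: [1.447, 2.783, 0.007]
wrist_force: [0.1, 0.1, 0.1]
finger_gap: 0.0179
finger_force: 0.0
```

```bash
python3 -c "
from h import *
go([.463,-.244,.165],35)
im=arm.read_camera('top');cv2.imwrite('pics/t7.png',cv2.resize(im[140:300,140:460,::-1],None,fx=2,fy=2))"
```

```text
t 21.4 tcp [0.4524 0.1272 0.2348] xang 125.1 yang 35.1 z [ 0.006  0.002 -1.   ] q6 1.23 gap 0.0179 F [0.1 0.1 0.1]
twist 0.1
slide after twist [-310.1 -204.4   69.3]
```

View pics/t7.png

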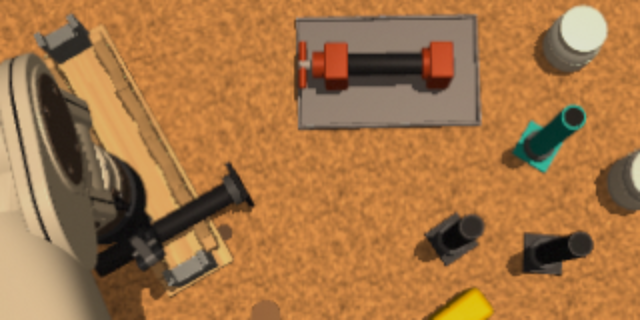

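Emit:
drive_tool --pt "-35 -23 0" --pt "-35 -23 0" --pt "-35 -23 0" --pt "-35 -23 0" --pt "-35 -23 0" --twist '[0, 0, 0, 0, 0]' --gripper '[18, 18, 18, 18, 18]'

```text
clock: 21.95
ee_pos: [0.4555, -0.0838, 0.229]
tcp_rot: [-1.45, -2.782, 0.002]
wrist_force: [0.7, 0.5, -0.3]
finger_gap: 0.0179
finger_force: 0.0
```

Emit:
drive_tool --pt "-35 -23 0" --pt "-35 -23 0" --pt "-35 -23 0" --pt "-30 -20 0" --pt "0 0 0" --twist '[0, 0, 0, 0, 0]' --gripper '[18, 18, 18, 18, 18]'

```text
clock: 22.45
ee_pos: [0.4604, -0.2475, 0.2284]
tcp_rot: [-1.458, -2.778, 0.002]
wrist_force: [0.4, 0.2, -0.3]
finger_gap: 0.0183
finger_force: 0.0
```

Emit:
drive_tool --pt "0 0 40" --pt "0 0 28" --pt "0 0 0" --twist '[0, 0, 0]' --gripper '[18, 18, 18]'

```text
clock: 22.75
ee_pos: [0.4576, -0.2414, 0.1575]
tcp_rot: [-1.444, -2.775, -0.001]
wrist_force: [-1.2, 1.2, -0.5]
finger_gap: 0.018
finger_force: 0.0
```

```bash
python3 -c "
from h import *
go([.437,-.2065,.165],35)"
```

```text
t 22.8 tcp [ 0.4576 -0.2414  0.1575] xang 125.0 yang 35.0 z [-0.011  0.006 -1.   ] q6 0.47 gap 0.0180 F [-1.2  1.2 -0.5]
twist -0.0
slide after twist [40.5  3.1 -7. ]
```

Emit:
drive_tool --pt "8 2 -4" --pt "10 0 0" --pt "8 0 0" --pt "8 0 0" --pt "10 0 0" --twist '[0, 0, 0, 0, 0]' --gripper '[18, 18, 18, 18, 18]'

```text
clock: 23.25
ee_pos: [0.4385, -0.2066, 0.1684]
tcp_rot: [1.448, 2.785, 0.0]
wrist_force: [0.2, -0.1, 0.3]
finger_gap: 0.0178
finger_force: 0.2
```

Emit:
drive_tool --pt "10 0 0" --pt "10 0 0" --pt "10 0 0" --pt "10 0 0" --pt "10 0 0" --twist '[0, 0, 0, 0, 0]' --gripper '[18, 18, 18, 18, 18]'

```text
clock: 23.75
ee_pos: [0.4089, -0.1654, 0.1672]
tcp_rot: [-1.449, -2.787, 0.0]
wrist_force: [0.5, -0.1, 0.9]
finger_gap: 0.0179
finger_force: 0.0
```

Emit:
drive_tool --pt "0 0 0" --pt "0 0 0" --pt "0 0 -30" --pt "0 0 -30" --pt "0 0 0" --twist '[0, 0, 0, 0, 0]' --gripper '[18, 18, 18, 60, 60]'

```text
clock: 24.25
ee_pos: [0.4124, -0.1675, 0.2312]
tcp_rot: [1.446, 2.78, 0.001]
wrist_force: [0.1, -0.3, 0.5]
finger_gap: 0.0462
finger_force: 0.0
```

```bash
python3 -c "
from h import *
go([.365,-.105,.2],35)
crop('scene',150,150,450,375,2,'pics/c8.png')"
```

```text
t 24.2 tcp [ 0.4124 -0.1675  0.2312] xang 125.0 yang 35.0 z [ 0.008 -0.003 -1.   ] q6 0.57 gap 0.0462 F [ 0.1 -0.3  0.5]
twist -0.0
slide after twist [78.6 -3.  30.7]
```

View pics/c8.png

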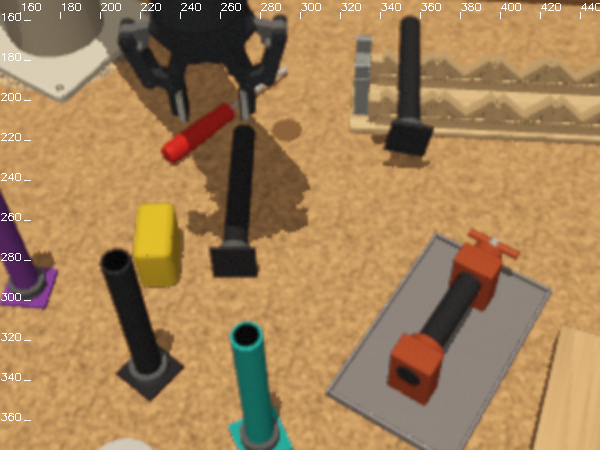

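```bash
python3 -c "
from h import *
a=pl('scene',(150+234/2,150+263/2),.024);b=pl('scene',(150+244/2,150+130/2),.02)
d=b-a;print(a.round(4),b.round(4),np.linalg.norm(d[:2]),np.degrees(np.arctan2(d[1],d[0])))
d[2]=0;d/=np.linalg.norm(d);print((a+.101*d).round(4),(b-.095*d).round(4))
"
```

```text
[ 0.4228 -0.1819  0.024 ] [ 0.3187 -0.0222  0.02  ] 0.1906544051868531 123.11503221196998
[ 0.3677 -0.0973  0.024 ] [ 0.3706 -0.1018  0.02  ]
```

Emit:
drive_tool --pt "40 0 0" --pt "40 0 0" --pt "0 0 45" --pt "0 0 45" --pt "0 0 45" --twist '[1, 0, 0, 0, 0]' --gripper '[60, 60, 60, 60, 60]'

```text
clock: 24.8
ee_pos: [0.3639, -0.1, 0.0906]
tcp_rot: [1.472, 2.774, 0.0]
wrist_force: [0.8, -1.0, -1.1]
finger_gap: 0.0597
finger_force: 0.0
```

Emit:
drive_tool --pt "0 0 40" --pt "0 0 25" --pt "0 0 10" --pt "0 0 0" --pt "0 0 0" --twist '[0, 0, 0, 0, 0]' --gripper '[60, 60, 60, 60, 60]'

```text
clock: 25.3
ee_pos: [0.3637, -0.1002, 0.0169]
tcp_rot: [-1.473, -2.773, 0.001]
wrist_force: [0.3, 0.1, 0.8]
finger_gap: 0.0599
finger_force: 0.0
```

```bash
python3 -c "
from h import *
go([.367,-.101,.005],34)"
```

```text
t 25.3 tcp [ 0.3637 -0.1002  0.0169] xang 124.0 yang 34.0 z [-0.001  0.    -1.   ] q6 0.71 gap 0.0599 F [0.3 0.1 0.8]
twist -0.0
slide after twist [-2.5  2.3 11.9]
```

Emit:
drive_tool --pt "-2 2 7" --pt "0 0 4" --pt "0 0 0" --pt "0 0 0" --pt "0 0 0" --twist '[0, 0, 0, 0, 0]' --gripper '[60, 60, 60, 15, 15]'

```text
clock: 25.8
ee_pos: [0.3671, -0.1008, 0.0065]
tcp_rot: [1.473, 2.774, 0.0]
wrist_force: [0.4, -0.8, -1.2]
finger_gap: 0.0318
finger_force: 0.0
```

Emit:
drive_tool --pt "0 0 0" --pt "0 0 0" --pt "0 0 0" --twist '[0, 0, 0]' --gripper '[15, 15, 15]'

```text
clock: 26.1
ee_pos: [0.3671, -0.1009, 0.0068]
tcp_rot: [1.473, 2.774, -0.0]
wrist_force: [-1.9, -0.2, 5.5]
finger_gap: 0.0247
finger_force: 58.6
```

Emit:
drive_tool --pt "0 0 -10" --pt "0 0 -30" --pt "0 0 -40" --pt "0 0 -40" --pt "0 0 -20" --twist '[0, 0, 0, 0, 5]' --gripper '[15, 15, 15, 15, 15]'

```text
clock: 26.6
ee_pos: [0.3681, -0.1011, 0.1491]
tcp_rot: [1.594, 2.703, 0.002]
wrist_force: [0.5, -0.2, -2.0]
finger_gap: 0.0252
finger_force: 59.5
```

```bash
python3 -c "
from h import *
go([.511,.160,.041],29)"
```

```text
t 26.6 tcp [ 0.3681 -0.1011  0.1491] xang 118.9 yang 28.9 z [ 0.004 -0.001 -1.   ] q6 0.80 gap 0.0252 F [ 0.5 -0.2 -2. ]
twist -0.1
slide after twist [159.2 251.3 108.4]
```

Emit:
drive_tool --pt "23 36 0" --pt "23 36 0" --pt "23 36 0" --pt "23 36 0" --pt "23 36 0" --twist '[0, 0, 0, 0, 0]' --gripper '[15, 15, 15, 15, 15]'

```text
clock: 27.1
ee_pos: [0.4684, 0.0887, 0.1457]
tcp_rot: [-1.593, -2.707, 0.001]
wrist_force: [0.3, -1.2, -2.8]
finger_gap: 0.0248
finger_force: 59.6
```

Emit:
drive_tool --pt "22 36 0" --pt "22 35 0" --pt "0 0 0" --pt "0 0 0" --twist '[0, 0, 0, 0]' --gripper '[15, 15, 15, 15]'

```text
clock: 27.5
ee_pos: [0.5083, 0.1607, 0.145]
tcp_rot: [-1.59, -2.708, 0.004]
wrist_force: [0.0, -0.7, -2.7]
finger_gap: 0.025
finger_force: 59.8
```

```bash
python3 -c "
from h import *
go([.511,.160,.041],29)"
```

```text
t 27.5 tcp [0.5083 0.1607 0.145 ] xang 119.2 yang 29.2 z [-0.003 -0.001 -1.   ] q6 1.37 gap 0.0250 F [ 0.  -0.7 -2.7]
twist 0.2
slide after twist [ -1.9   2.3 104. ]
```

Emit:
drive_tool --pt "-1 1 40" --pt "0 0 30" --pt "0 0 20" --pt "0 0 8" --pt "0 0 0" --twist '[0, 0, 0, 0, 0]' --gripper '[15, 15, 15, 15, 15]'

```text
clock: 28.0
ee_pos: [0.5108, 0.1593, 0.0486]
tcp_rot: [1.595, 2.707, 0.002]
wrist_force: [0.9, 1.3, -2.5]
finger_gap: 0.025
finger_force: 59.9
```

Emit:
drive_tool --pt "0 0 3" --pt "0 0 2" --pt "0 0 0" --pt "0 0 0" --twist '[0, 0, 0, 0]' --gripper '[15, 15, 15, 15]'

```text
clock: 28.4
ee_pos: [0.5127, 0.1603, 0.0454]
tcp_rot: [1.592, 2.704, 0.006]
wrist_force: [3.6, 0.8, 4.5]
finger_gap: 0.025
finger_force: 60.8
```

Emit:
drive_tool --pt "0 0 0" --pt "0 0 0" --pt "0 0 0" --pt "0 0 -10" --pt "0 0 -30" --twist '[0, 0, 0, 0, 0]' --gripper '[44, 44, 44, 44, 44]'

```text
clock: 28.9
ee_pos: [0.5074, 0.1587, 0.081]
tcp_rot: [-1.59, -2.703, 0.01]
wrist_force: [0.3, 0.6, -0.1]
finger_gap: 0.0442
finger_force: 0.0
```

Emit:
drive_tool --pt "0 0 -45" --pt "0 0 -45" --pt "0 0 -45" --pt "0 0 -13" --pt "0 0 0" --twist '[0, 8.1, 8.1, 8.1, 8.1]' --gripper '[18, 18, 18, 18, 18]'

```text
clock: 29.4
ee_pos: [0.5121, 0.1602, 0.2357]
tcp_rot: [2.289, 2.147, 0.01]
wrist_force: [0.9, 0.4, -0.1]
finger_gap: 0.0182
finger_force: 0.0
```

```bash
python3 -c "
from h import *
go([.415,-.362,.165],-3.5)
im=arm.read_camera('top')
print([pl('top',(285+580/4-.4,180+328/4-.4),.196).round(3)])
c=im[250:285,395:442].max(2)<75; ys,xs=np.nonzero(c); print(xs.mean()+395,ys.mean()+250,c.sum(), 'was 416.3 265.7 491')"
```

```text
t 29.4 tcp [0.5121 0.1602 0.2357] xang 86.3 yang -3.7 z [ 0.007  0.002 -1.   ] q6 1.94 gap 0.0182 F [ 0.9  0.4 -0.1]
twist -0.2
slide after twist [-527.3  -65.8   69. ]
[array([ 0.418, -0.317,  0.196])]
416.76056338028167 265.46713615023475 426 was 416.3 265.7 491
```

Emit:
drive_tool --pt "-44 -6 0" --pt "-44 -6 0" --pt "-44 -6 0" --pt "-44 -6 0" --pt "-44 -6 0" --twist '[0, 0, 0, 0, 0]' --gripper '[18, 18, 18, 18, 18]'

```text
clock: 29.95
ee_pos: [0.4665, -0.0596, 0.2312]
tcp_rot: [-2.281, -2.159, 0.001]
wrist_force: [1.1, -0.6, 0.8]
finger_gap: 0.018
finger_force: 0.0
```

Emit:
drive_tool --pt "-44 -6 0" --pt "-44 -6 0" --pt "-44 -6 0" --pt "-44 -6 0" --pt "-44 -6 0" --twist '[0, 0, 0, 0, 0]' --gripper '[18, 18, 18, 18, 18]'

```text
clock: 30.45
ee_pos: [0.4238, -0.2774, 0.2312]
tcp_rot: [-2.282, -2.158, 0.0]
wrist_force: [1.2, 0.3, 0.0]
finger_gap: 0.0182
finger_force: 0.0
```

Emit:
drive_tool --pt "-44 -5 0" --pt "-44 -1 0" --pt "0 0 0" --pt "0 0 0" --twist '[0, 0, 0, 0]' --gripper '[18, 18, 18, 18]'

```text
clock: 30.85
ee_pos: [0.4129, -0.3639, 0.2305]
tcp_rot: [-2.284, -2.154, -0.0]
wrist_force: [0.3, 0.1, 0.2]
finger_gap: 0.0179
finger_force: 0.0
```

```bash
python3 -c "
from h import *
go([.415,-.362,.165],-3.5)"
```

```text
t 30.9 tcp [ 0.4129 -0.3639  0.2305] xang 86.6 yang -3.4 z [-0.002  0.002 -1.   ] q6 0.91 gap 0.0179 F [0.3 0.1 0.2]
twist 0.1
slide after twist [ 1.9  2.1 65.5]
```

Emit:
drive_tool --pt "0 2 35" --pt "0 0 29" --pt "0 0 0" --pt "10 0 0" --pt "8 0 0" --twist '[0, 0, 0, 0, 0]' --gripper '[18, 18, 18, 18, 18]'

```text
clock: 31.35
ee_pos: [0.4179, -0.3448, 0.1692]
tcp_rot: [2.282, 2.156, 0.001]
wrist_force: [-0.2, 0.9, 0.5]
finger_gap: 0.0182
finger_force: 0.0
```

Emit:
drive_tool --pt "8 0 0" --pt "10 0 0" --pt "10 0 0" --pt "10 0 0" --pt "10 0 0" --twist '[0, 0, 0, 0, 0]' --gripper '[18, 18, 18, 18, 18]'

```text
clock: 31.85
ee_pos: [0.4198, -0.2968, 0.1675]
tcp_rot: [2.285, 2.156, 0.0]
wrist_force: [-0.0, -0.6, -0.8]
finger_gap: 0.018
finger_force: 0.1
```

Emit:
drive_tool --pt "10 0 0" --pt "10 0 0" --pt "8 0 0" --pt "0 0 0" --pt "0 0 0" --twist '[0, 0, 0, 0, 0]' --gripper '[18, 18, 18, 18, 18]'

```text
clock: 32.35
ee_pos: [0.4214, -0.2697, 0.1673]
tcp_rot: [2.285, 2.156, -0.0]
wrist_force: [0.3, -0.0, 0.7]
finger_gap: 0.018
finger_force: 0.0
```

Emit:
drive_tool --pt "0 0 -30" --pt "0 0 -30" --pt "0 0 0" --twist '[0, 0, 0]' --gripper '[18, 60, 60]'

```text
clock: 32.65
ee_pos: [0.4235, -0.2717, 0.2316]
tcp_rot: [2.28, 2.149, 0.003]
wrist_force: [-0.2, 0.1, 0.5]
finger_gap: 0.0462
finger_force: 0.0
```

```bash
python3 -c "
from h import *
go([.425,-.192,.2],-3.5)
crop('scene',130,130,430,355,2,'pics/c9.png')"
```

```text
t 32.6 tcp [ 0.4235 -0.2717  0.2316] xang 86.6 yang -3.4 z [ 0.007 -0.005 -1.   ] q6 1.06 gap 0.0462 F [-0.2  0.1  0.5]
twist 0.1
slide after twist [79.8 -3.6 31.2]
```

View pics/c9.png

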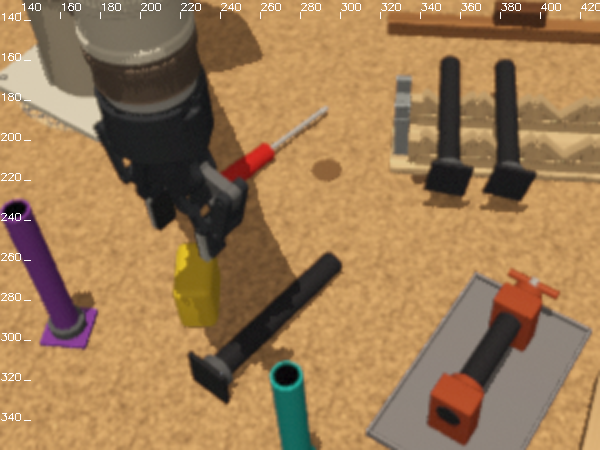

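```bash
python3 -c "
from h import *
q=lambda x,y:(130+x/2,130+y/2)
a=pl('scene',q(210,376),.024);b=pl('scene',q(332,264),.0145)
d=b-a;print(a.round(4),b.round(4),np.linalg.norm(d[:2]),np.degrees(np.arctan2(d[1],d[0])))
d[2]=0;d/=np.linalg.norm(d);print((a+.101*d).round(4),(b-.095*d).round(4))
"
```

```text
[ 0.4214 -0.2858  0.024 ] [ 0.4411 -0.1015  0.0145] 0.1853286532028338 83.90230728326082
[ 0.4322 -0.1854  0.024 ] [ 0.431  -0.196   0.0145]
```

Emit:
drive_tool --pt "0 0 0" --pt "40 -1 0" --pt "40 -1 0" --pt "0 0 45" --pt "0 0 45" --twist '[2, 0, 0, 0, 0]' --gripper '[60, 60, 60, 60, 60]'

```text
clock: 33.2
ee_pos: [0.4278, -0.1895, 0.1369]
tcp_rot: [2.318, 2.115, 0.002]
wrist_force: [0.3, -0.5, -1.7]
finger_gap: 0.0599
finger_force: 0.0
```

Emit:
drive_tool --pt "0 0 45" --pt "0 0 40" --pt "0 0 25" --pt "0 0 10" --pt "0 0 0" --twist '[0, 0, 0, 0, 0]' --gripper '[60, 60, 60, 60, 60]'

```text
clock: 33.7
ee_pos: [0.4251, -0.1895, 0.0156]
tcp_rot: [-2.32, -2.112, 0.003]
wrist_force: [-0.6, -0.3, 0.9]
finger_gap: 0.0599
finger_force: 0.0
```

```bash
python3 -c "
from h import *
go([.429,-.191,.005],-5.5)"
```

```text
t 33.7 tcp [ 0.4251 -0.1895  0.0156] xang 84.6 yang -5.4 z [-0.004  0.002 -1.   ] q6 1.25 gap 0.0599 F [-0.6 -0.3  0.9]
twist 0.1
slide after twist [-1.2  4.  10.6]
```

Emit:
drive_tool --pt "-1 3 7" --pt "0 0 4" --pt "0 0 0" --pt "0 0 0" --pt "0 0 0" --twist '[0, 0, 0, 0, 0]' --gripper '[60, 60, 60, 15, 15]'

```text
clock: 34.2
ee_pos: [0.4301, -0.1914, 0.0069]
tcp_rot: [2.322, 2.115, 0.001]
wrist_force: [-0.0, 0.4, -0.1]
finger_gap: 0.0318
finger_force: 0.0
```

Emit:
drive_tool --pt "0 0 0" --pt "0 0 0" --pt "0 0 0" --twist '[0, 0, 0]' --gripper '[15, 15, 15]'

```text
clock: 34.5
ee_pos: [0.43, -0.1914, 0.0071]
tcp_rot: [2.322, 2.115, 0.001]
wrist_force: [-1.4, 0.7, 5.2]
finger_gap: 0.025
finger_force: 58.7
```

Emit:
drive_tool --pt "0 0 -10" --pt "0 0 -30" --pt "0 0 -40" --pt "0 0 -40" --pt "0 0 -20" --twist '[0, 0, 0, 0, 0]' --gripper '[15, 15, 15, 15, 15]'

```text
clock: 35.0
ee_pos: [0.4309, -0.1918, 0.1499]
tcp_rot: [2.319, 2.113, 0.003]
wrist_force: [1.1, 0.4, -2.2]
finger_gap: 0.0248
finger_force: 59.5
```

Emit:
drive_tool --pt "0 0 0" --pt "0 0 0" --pt "0 0 0" --pt "0 0 0" --pt "0 0 0" --twist '[-8.5, -8.5, -8.5, -8.5, -0.5]' --gripper '[15, 15, 15, 15, 15]'

```text
clock: 35.5
ee_pos: [0.4291, -0.191, 0.1462]
tcp_rot: [-1.59, -2.708, 0.0]
wrist_force: [-0.7, 0.3, -3.0]
finger_gap: 0.0245
finger_force: 59.4
```

```bash
python3 -c "
from h import *
go([.570,.193,.041],29)"
```

```text
t 35.5 tcp [ 0.4291 -0.191   0.1462] xang 119.2 yang 29.2 z [-0.001  0.    -1.   ] q6 0.64 gap 0.0245 F [-0.7  0.3 -3. ]
twist 0.2
slide after twist [267.6 309.3 105.3]
```

Emit:
drive_tool --pt "27 31 0" --pt "27 31 0" --pt "27 31 0" --pt "27 31 0" --pt "27 31 0" --twist '[0, 0, 0, 0, 0]' --gripper '[15, 15, 15, 15, 15]'

```text
clock: 36.0
ee_pos: [0.4992, 0.0037, 0.1463]
tcp_rot: [-1.595, -2.706, 0.001]
wrist_force: [0.8, -0.4, -1.9]
finger_gap: 0.0251
finger_force: 59.5
```

Emit:
drive_tool --pt "27 31 0" --pt "27 31 0" --pt "27 31 0" --pt "26 31 0" --pt "25 31 0" --twist '[0, 0, 0, 0, 0]' --gripper '[15, 15, 15, 15, 15]'

```text
clock: 36.5
ee_pos: [0.5702, 0.1947, 0.146]
tcp_rot: [-1.594, -2.706, 0.001]
wrist_force: [0.3, -0.3, -2.4]
finger_gap: 0.0249
finger_force: 59.5
```

Emit:
drive_tool --pt "0 0 0" --pt "0 0 0" --twist '[0, 0]' --gripper '[15, 15]'

```text
clock: 36.7
ee_pos: [0.5697, 0.1938, 0.1455]
tcp_rot: [-1.59, -2.708, 0.003]
wrist_force: [-0.9, -0.2, -3.3]
finger_gap: 0.0246
finger_force: 59.8
```

```bash
python3 -c "
from h import *
go([.570,.193,.041],29)"
```

```text
t 36.7 tcp [0.5697 0.1938 0.1455] xang 119.2 yang 29.2 z [-0.002 -0.001 -1.   ] q6 1.39 gap 0.0246 F [-0.9 -0.2 -3.3]
twist 0.2
slide after twist [-8.000e-01  1.000e-01  1.045e+02]
```

Emit:
drive_tool --pt "0 0 40" --pt "0 0 30" --pt "0 0 20" --pt "0 0 8" --pt "0 0 0" --twist '[0, 0, 0, 0, 0]' --gripper '[15, 15, 15, 15, 15]'

```text
clock: 37.2
ee_pos: [0.5707, 0.1923, 0.0487]
tcp_rot: [1.594, 2.707, 0.002]
wrist_force: [0.6, 1.0, -1.6]
finger_gap: 0.025
finger_force: 59.8
```

Emit:
drive_tool --pt "0 0 3" --pt "0 0 2" --pt "0 0 0" --pt "0 0 0" --twist '[0, 0, 0, 0]' --gripper '[15, 15, 15, 15]'

```text
clock: 37.6
ee_pos: [0.5725, 0.1935, 0.0455]
tcp_rot: [1.589, 2.705, 0.006]
wrist_force: [3.7, 0.6, 5.5]
finger_gap: 0.0246
finger_force: 60.6
```

Emit:
drive_tool --pt "0 0 0" --pt "0 0 0" --pt "0 0 0" --pt "0 0 -10" --pt "0 0 -30" --twist '[0, 0, 0, 0, 0]' --gripper '[44, 44, 44, 44, 44]'

```text
clock: 38.1
ee_pos: [0.5672, 0.192, 0.0805]
tcp_rot: [-1.588, -2.705, 0.01]
wrist_force: [-0.1, -0.1, 0.1]
finger_gap: 0.0435
finger_force: 0.0
```

Emit:
drive_tool --pt "0 0 -45" --pt "0 0 -45" --pt "0 0 -35" --pt "0 0 0" --pt "0 0 0" --twist '[0, 0, -8.5, -8.5, -8.5]' --gripper '[60, 60, 60, 60, 60]'

```text
clock: 38.6
ee_pos: [0.571, 0.1933, 0.2111]
tcp_rot: [0.943, 2.993, 0.004]
wrist_force: [0.3, -0.5, -0.3]
finger_gap: 0.0599
finger_force: 0.0
```

Emit:
drive_tool --pt "0 0 0" --pt "0 0 0" --pt "0 0 0" --pt "0 0 0" --pt "0 0 0" --twist '[-8.5, -8.5, -8.5, -8.5, -8.5]' --gripper '[60, 60, 60, 60, 60]'

```text
clock: 39.1
ee_pos: [0.5699, 0.1929, 0.2088]
tcp_rot: [0.206, -3.135, 0.0]
wrist_force: [-0.6, 0.6, 0.3]
finger_gap: 0.0599
finger_force: 0.0
```

Emit:
drive_tool --pt "0 0 0" --pt "0 0 0" --pt "0 0 0" --pt "0 0 0" --twist '[-8.5, -8.5, -5, 0]' --gripper '[60, 60, 60, 60]'

```text
clock: 39.5
ee_pos: [0.57, 0.1929, 0.2087]
tcp_rot: [0.791, -3.04, 0.0]
wrist_force: [-0.1, -0.5, -0.5]
finger_gap: 0.0597
finger_force: 0.0
```

```bash
python3 -c "
from h import *
go([.429,.367,.12],119)
crop('scene',230,60,530,285,2,'pics/c10.png')"
```

```text
t 39.5 tcp [0.57   0.1929 0.2087] xang -150.8 yang 119.2 z [-0. -0. -1.] q6 -0.18 gap 0.0597 F [-0.1 -0.5 -0.5]
twist 0.2
slide after twist [ 39.1 220.6  88.7]
```

View pics/c10.png

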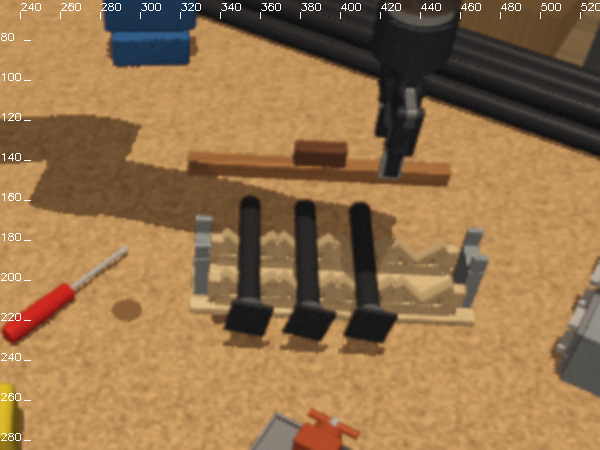

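Emit:
drive_tool --pt "8 44 0" --pt "8 44 0" --pt "8 44 0" --pt "8 44 0" --pt "7 44 0" --twist '[0, 0, 0, 0, 0]' --gripper '[60, 60, 60, 60, 60]'

```text
clock: 40.05
ee_pos: [0.4277, 0.3671, 0.2087]
tcp_rot: [-0.787, 3.041, 0.0]
wrist_force: [0.3, -0.6, -0.1]
finger_gap: 0.0603
finger_force: 0.0
```

Emit:
drive_tool --pt "0 0 45" --pt "0 0 45" --pt "0 0 0" --pt "0 0 0" --twist '[0, 0, 0, 0]' --gripper '[60, 60, 60, 60]'

```text
clock: 40.45
ee_pos: [0.4286, 0.3657, 0.1185]
tcp_rot: [0.789, -3.039, 0.002]
wrist_force: [0.8, -0.1, 2.1]
finger_gap: 0.0604
finger_force: 0.0
```

```bash
python3 -c "
from h import *
go([.429,.367,.0245],119)
u=np.array([.8746,.4848,0]);w=np.array([-.4848,.8746,0]);c=np.array([.5405,.1765,.055])
for k in (-.102,-.034,.034): print([((proj('scene',c+k*u+s*w)-[230,60])*2).round(0) for s in (.095,-.101)])
im=arm.read_camera('top');cv2.imwrite('pics/t11.png',cv2.resize(im[130:310,100:420,::-1],None,fx=2.5,fy=2.5))"
```

```text
t 40.5 tcp [0.4286 0.3657 0.1185] xang -150.9 yang 119.1 z [-0.002 -0.001 -1.   ] q6 0.20 gap 0.0604 F [ 0.8 -0.1  2.1]
twist 0.1
slide after twist [-1.2  1.  94. ]
[array([248., 203.]), array([245., 321.])]
[array([302., 206.]), array([306., 324.])]
[array([357., 209.]), array([367., 327.])]
```

View pics/t11.png

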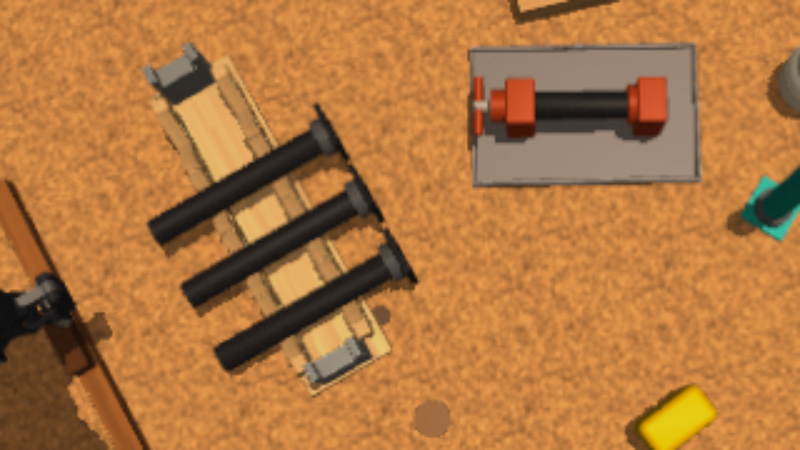

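Emit:
drive_tool --pt "-1 1 40" --pt "0 0 35" --pt "0 0 17" --pt "0 0 0" --pt "0 0 0" --twist '[0, 0, 0, 0, 0]' --gripper '[60, 60, 60, 60, 15]'

```text
clock: 41.0
ee_pos: [0.4314, 0.3686, 0.0288]
tcp_rot: [-0.788, 3.037, 0.003]
wrist_force: [0.4, -0.0, 0.7]
finger_gap: 0.0468
finger_force: 0.0
```

Emit:
drive_tool --pt "0 0 0" --pt "0 0 0" --pt "0 0 0" --pt "0 0 0" --twist '[0, 0, 0, 0]' --gripper '[15, 15, 15, 15]'

```text
clock: 41.4
ee_pos: [0.4314, 0.3688, 0.0291]
tcp_rot: [-0.789, 3.036, 0.003]
wrist_force: [-0.0, -0.9, 7.0]
finger_gap: 0.0231
finger_force: 60.3
```

Emit:
drive_tool --pt "0 0 -20" --pt "0 0 -40" --pt "0 0 -45" --pt "0 0 -45" --pt "0 0 -15" --twist '[0, 0, 0, 0, 0]' --gripper '[15, 15, 15, 15, 15]'

```text
clock: 41.9
ee_pos: [0.4315, 0.3693, 0.1978]
tcp_rot: [-0.788, 3.032, 0.007]
wrist_force: [1.1, 0.4, -1.5]
finger_gap: 0.0226
finger_force: 59.3
```

```bash
python3 -c "
from h import *
go([.541,.1772,.097],119)
q=lambda x,y:(100+x/2.5-.3,130+y/2.5-.3)
a=pl('top',q(180,68),.075);b=pl('top',q(337,360),.075);print(a,b,(a+b)/2,np.linalg.norm(a-b),np.degrees(np.arctan2(*(a-b)[1::-1])))"
```

```text
t 41.9 tcp [0.4315 0.3693 0.1978] xang -150.8 yang 119.2 z [ 0.008  0.007 -1.   ] q6 0.20 gap 0.0226 F [ 1.1  0.4 -1.5]
twist 0.2
slide after twist [  -1.9 -221.3  100.4]
[0.67943587 0.25092509 0.075     ] [0.40356505 0.09958598 0.075     ] [0.54150046 0.17525554 0.075     ] 0.3146557395915672 28.748594530781297
```

Emit:
drive_tool --pt "-1 -44 0" --pt "-1 -44 0" --pt "-1 -44 0" --pt "0 -44 0" --pt "0 -45 0" --twist '[0, 0.2, 0, 0, 0]' --gripper '[15, 15, 15, 15, 15]'

```text
clock: 42.4
ee_pos: [0.5398, 0.1743, 0.192]
tcp_rot: [-0.786, 3.041, 0.0]
wrist_force: [0.8, 0.9, -1.5]
finger_gap: 0.0228
finger_force: 59.4
```

Emit:
drive_tool --pt "0 0 0" --pt "0 0 30" --pt "0 0 25" --pt "0 0 0" --pt "0 0 0" --twist '[0, 0, 0, 0, 0]' --gripper '[15, 15, 15, 15, 15]'

```text
clock: 42.9
ee_pos: [0.5388, 0.176, 0.1367]
tcp_rot: [0.786, -3.041, -0.0]
wrist_force: [-0.4, 0.3, -1.8]
finger_gap: 0.0226
finger_force: 59.6
```

```bash
python3 -c "
from h import *
go([.5425,.1775,.102],119)
crop('scene',290,100,490,250,3,'pics/c12.png')"
```

```text
t 42.9 tcp [0.5388 0.176  0.1367] xang -151.0 yang 119.0 z [-0.001 -0.    -1.   ] q6 -0.19 gap 0.0226 F [-0.4  0.3 -1.8]
twist -0.0
slide after twist [-3.9 -0.5 34.7]
```

View pics/c12.png

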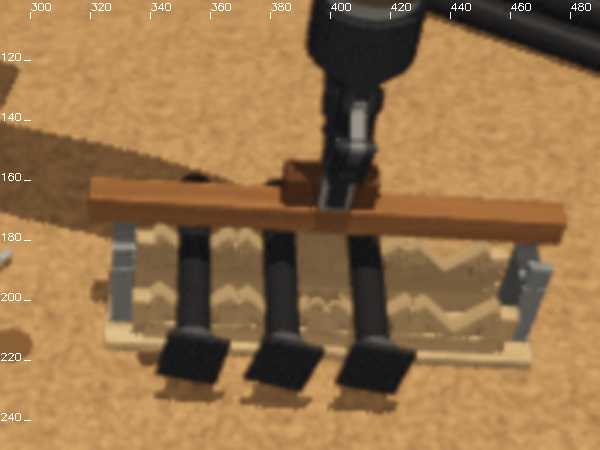

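Emit:
drive_tool --pt "-2 0 12" --pt "-1 0 12" --pt "0 0 6" --pt "0 0 0" --pt "0 0 0" --twist '[0, 0, 0, 0, 0]' --gripper '[15, 15, 15, 15, 15]'

```text
clock: 43.45
ee_pos: [0.5417, 0.1771, 0.106]
tcp_rot: [0.785, -3.041, 0.0]
wrist_force: [-0.4, -0.1, -1.9]
finger_gap: 0.0229
finger_force: 59.7
```

Emit:
drive_tool --pt "0 0 3" --pt "0 0 2" --pt "0 0 0" --pt "0 0 0" --twist '[0, 0, 0, 0]' --gripper '[15, 15, 15, 15]'

```text
clock: 43.85
ee_pos: [0.5423, 0.1772, 0.1021]
tcp_rot: [-0.785, 3.04, 0.0]
wrist_force: [-1.1, -0.2, 2.8]
finger_gap: 0.0228
finger_force: 60.1
```

Contact has come at the expected height of 0.102, so I'll release, lift and move the arm clear.

Emit:
drive_tool --pt "0 0 0" --pt "0 0 0" --pt "0 0 0" --pt "0 0 -10" --pt "0 0 -30" --twist '[0, 0, 0, 0, 0]' --gripper '[60, 60, 60, 60, 60]'

```text
clock: 44.35
ee_pos: [0.5396, 0.1764, 0.1391]
tcp_rot: [0.784, -3.035, 0.001]
wrist_force: [-0.5, -0.5, -0.5]
finger_gap: 0.06
finger_force: 0.0
```

Emit:
drive_tool --pt "0 0 -45" --pt "0 0 -45" --pt "0 40 0" --pt "0 45 0" --pt "0 45 0" --twist '[0, 0, 0, 0, 0]' --gripper '[60, 60, 60, 60, 60]'

```text
clock: 44.85
ee_pos: [0.4788, 0.2918, 0.2328]
tcp_rot: [-0.782, 3.04, 0.001]
wrist_force: [0.5, 0.3, -0.8]
finger_gap: 0.0599
finger_force: 0.0
```

Emit:
drive_tool --pt "0 45 0" --pt "0 45 0" --pt "0 0 0" --pt "0 0 0" --pt "0 0 0" --twist '[0, 0, 0, 0, 0]' --gripper '[60, 60, 60, 60, 60]'

```text
clock: 45.35
ee_pos: [0.4358, 0.369, 0.2316]
tcp_rot: [-0.784, 3.042, -0.001]
wrist_force: [-0.5, -0.2, 0.4]
finger_gap: 0.0602
finger_force: 0.0
```

```bash
python3 -c "
from h import *
im=arm.read_camera('top')[140:300,140:400,::-1];s=arm.read_camera('scene')[130:290,290:490,::-1]
cv2.imwrite('pics/f13.png',np.vstack([cv2.resize(im,(487,300)),cv2.resize(s,(487,300))[:,:487]]))"
```

```text
(no output)
```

View pics/f13.png

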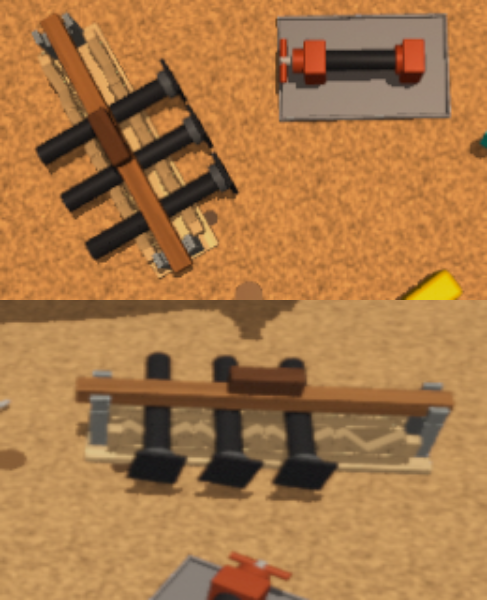

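```bash
python3 -c "
from cell import arm
print(arm.job_done())"
```

```text
the job is handed in; nothing more can be done
None
```

The job is handed in: all three pipe legs lie in notch pairs 0 to 2, the clamp is in the tray, and the keeper bar is back in its brackets, block up. The last camera pictures showed this; no verdict came back.

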